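# Load the tag press, feeling each board flat

### The arm

A 7-joint arm with a two-finger parallel gripper is mounted at the origin on the work surface. World frame = base frame: x ahead of the robot, y to its left, z up, the work surface at z = 0. Lengths are in m, angles in rad, forces in N, time in s.
With the tool pointing down it reaches from about 0.425 to 1.025 m from the base axis. Payload 9.4 kg.
Tool frame: the origin (TCP) lies on the centre line of the jaws, within the pads' length; the fingertips stand 8 mm ahead of it and the grasp point (between the pads) lies 11 mm behind it; z points along the fingers, y is the direction in which the jaws open and shut (so a half turn about z gives the same grasp; the last joint's range is limited). The gripper opens to 85 mm and grips with 20 to 120 N. Pads are 22 mm wide; open, the fingers measure 114 mm over their backs; the gripper's body (76 mm by 85 mm) begins 54 mm behind the grasp point. The pads swing forward as they close: fully open they stand 13 mm farther back than shut.
Start: joints at [-0.077, 0.599, -0.003, 1.599, 0.002, 0.943, -0.08], TCP at [0.725, -0, 0.213] pointing down, gripper open.
Joint ranges: [-2.57, 2.57], [-0.35, 1.97], [-1.29, 1.29], [0.11, 2.56], [-1.05, 4.19], [0.11, 1.86], [-2.63, 2.63]. Speed limits (rad/s): [2.22, 2.22, 3.01, 3.01, 3.14, 3.14, 3.14].

### API

Orientations are given as a unit quaternion [w, x, y, z].
In Python, from rig import r gives the robot as it stands. The module is installed in compiled form; this text tells all that it offers.
- The arm moves only by the shell command python3 -m pendant 'ROWS' [FORCE]. ROWS is JSON, a list of rows, each a list of 3 entries, a list of its own where there are three numbers: the closure, from 0 (fully open) to 1 (shut), then the shift along the tool's x, y, z in m, then the turn, a rotation vector about the tool's x, y, z in rad. In form: [[jaw, [dx, dy, dz], [wx, wy, wz]], ...]. A call has 1 to 20 rows; each row is the pose to reach, as a shift and turn from the pose measured when the call began, along the tool's axes at that moment; what a row does not reach only later rows make up. A row lasts 1/10 s, in which the tool goes at most 50 mm and 8.59 degrees, less where a joint would pass 70% of its speed; a pose out of reach is approached as far as the arm can. A call with a gripper value outside its range is refused whole. The fingers move at their own pace and stop on an object; FORCE is the grip in N (left out, the last holds). Time passes only in rows, so rows that repeat a pose let the fingers close. It gives the time, the measured TCP pose, the force and the opening at its end, in the units of the state.
- r.sense(): the state, without advancing time (a new reading comes with each control period).
- r.read_camera(name): name is "scene" or "side" or "wrist"; returns a dict with "color" (400x640x3 uint8, red, green, blue), "vertical_fov" (degrees; the focal length in pixels is half the picture's height over the tangent of half this angle, whatever the lens; pixels are square), "cx", "cy" (the principal point, pixels), "pose" (4x4, takes a point from camera to world coordinates); the wrist camera has in their place "mount" (4x4, takes a point from camera to tool coordinates, whose origin is the TCP and whose axes are the flange's). Camera axes: x right, y down, z forward; pixel columns grow to the right and rows downward; lengths in m; the calibration is good to about 2 mm. The wrist camera is an equidistant fisheye: a pixel r from the principal point sees the ray r / f radians off the axis. A picture is of the moment at which its call begins: read the wrist's pose just before it. There is no depth.
- r.hand_in(): hands the job in, once; it reports no verdict.
The state is a dict: "time": time; "joints": joint angles; "dq": joint speeds; "tau": joint torques, N m; "tcp_pos": TCP position; "orientation": TCP orientation; "contact_force": force on the tool from outside, world axes, zero at the start; "ft_torque": the same for the moment, N m; "width": opening from 0.0 (shut) to 1.0 (fully open).
Only numpy, scipy, OpenCV 4.12 (cv2) and the standard library are available. Lean on these libraries where they do the work, as an engineer would, in place of code of your own. Each camera call takes 0.05 s, during which the arm holds its last target.

### The job

Load the small tag press: lay the plywood board flat on the cork bed, between the corner fences, and press down on it until the sprung bed sinks all the way, to feel that it lies flat. Only then lay the metal plate squarely on top of the board, and press it down in the same way. Finally turn both hold-down knobs clockwise to their end stops so that their arms lie over the stack, and leave the other things on the table where they are.

Things in the scene. Friction and masses are not known exactly. Their poses are not given: they have to be found in the camera images.
- press: The press: a wooden base 110 x 300 x 18 mm fixed to the table, length along its y; origin at the underside's centre. At each end, 115 mm from the centre, a black knob with a steel hold-down arm on a steel pillar; between them the cork bed, with steel fences at its two ends and round its four corners. The fences stand 8 mm above the bed and leave 162 x 76 mm (6 mm around the plywood board); the long sides are open for the fingers along the middle 110 mm.
- bed_top (a point): Centre of the cork bed's top face (bed 160 long x 74 mm, length along its y), 32 mm above the table when up. x, y, z as the press's; z up.
- bed (a joint): How far the bed has sunk on its springs, m: 0 = up, 0.006 = bottomed on its stop. It slides straight down without tipping. It starts to sink at about 8 N in all, what lies on it included (so it stays up under both boards), and bottoms at about 12 N; it rises again when let go.
- wood_board: Plywood board, 150 x 64 x 12 mm, about 0.1 kg, the wider and thinner of the two; lies flat on the table to the left or right of the press. Origin at the centre of its underside, x along its length, z up. Either way round will do.
- metal_plate: Aluminium plate, 150 x 50 x 20 mm, about 0.4 kg, the narrower and thicker of the two; lies flat on the table on the other side. Origin at the centre of its underside, x along its length, z up. Either way round will do.
- knob_left (a joint): The hold-down at the left end (+y of the press) of the press: joint angle in rad, 0 = open (steel arm points sideways across the press, clear of the stack), grows clockwise seen from above to the end stop at 1.4, where the arm lies over the stack, pointing at the press's middle. Stays where it is left (friction 0.05 N m). The arm's underside is 67 mm above the table, 3 mm above a flat stack; it is 18 mm wide and reaches 62 mm from the axis.
- knob_left_grip (a point): Grip of the left hold-down: on its vertical turning axis, 91 mm above the table, near the middle of a black grip bar 46 mm long, 14 mm thick, 26 mm tall (from 77 to 103 mm above the table). Its x axis (it turns with the knob) runs along the grip bar, towards the tip of the steel arm, so the bar is pinched along its y.
- knob_right (a joint): The hold-down at the right end (-y of the press) of the press: joint angle in rad, 0 = open (steel arm points sideways across the press, clear of the stack), grows clockwise seen from above to the end stop at 1.4, where the arm lies over the stack, pointing at the press's middle. Stays where it is left (friction 0.05 N m). The arm's underside is 67 mm above the table, 3 mm above a flat stack; it is 18 mm wide and reaches 62 mm from the axis.
- knob_right_grip (a point): Grip of the right hold-down: on its vertical turning axis, 91 mm above the table, near the middle of a black grip bar 46 mm long, 14 mm thick, 26 mm tall (from 77 to 103 mm above the table). Its x axis (it turns with the knob) runs along the grip bar, towards the tip of the steel arm, so the bar is pinched along its y.
- scissors: Bystander: scissors with black handles, 175 mm long, 13 mm high, lying beyond the press; leave it alone. Origin on its underside.
- tape_roll: Bystander: roll of paper tape, 76 mm across, 24 mm high, on the robot's side of the press; leave it alone. Origin on its underside.
- stamp: Bystander: wooden rubber stamp, 70 x 45 mm, 50 mm high, on the robot's side of the press; leave it alone. Origin on its underside.
- glue_jar: Bystander: jar with a metal lid, 66 mm across, 75 mm high, beyond the press; leave it alone. Origin on its underside.
- glue_brush: Bystander: brush, 170 mm long, lying flat beyond the left-hand board; leave it alone. Origin on its underside.
- folder_bone: Bystander: white bone folder, 150 x 22 x 6 mm, lying flat beyond the right-hand board; leave it alone. Origin on its underside.
- ruler: Bystander: steel ruler, 200 x 30 x 5 mm, lying flat at the left of the table; leave it alone. Origin on its underside.
Things that resemble listed ones, but are neither listed nor needed, are in the scene too. There is more than one size of the wood_board; the job needs the smaller.

How it is judged:
By the outcome, as a careful person would: the job done as asked, in the order asked, and still so for the second after the job is handed in, with the robot touching nothing.
It also fails if it takes over 72 s, if anything falls off the work surface, if the arm or the gripper's body presses on something with over 40 N, if the wrist force passes 120 N, or if a joint passes its speed limit or range.

## Working session

There is one attempt and no reset: what is moved stays moved. The work goes in short steps, Python scripts to look and compute and a shell command to move; the robot and the scene stay as the last step left them, time stands still between calls to the robot, and variables do not carry over. Pictures are saved under pics/ and viewed, and the job is handed in when it is done.

```bash
mkdir -p pics; cat > h.py <<'E'
import numpy as np,cv2
from rig import r
def snap(n,tag):
    s=r.sense(); c=r.read_camera(n); cv2.imwrite(f'pics/{tag}.png',c['color'][:,:,::-1]); 
    d={k:v for k,v in c.items() if k!='color'}; d['s']=s
    np.save(f'pics/{tag}.npy',d,allow_pickle=True); return c,s
def load(tag): return np.load(f'pics/{tag}.npy',allow_pickle=True).item()
from scipy.spatial.transform import Rotation as R
def Rq(q): return R.from_quat([q[1],q[2],q[3],q[0]])
def pix2w(tag,uv,z):
    d=load(tag); f=200/np.tan(np.radians(d['vertical_fov'])/2)
    u=(np.array(uv,float).reshape(-1,2)-[d['cx'],d['cy']])/f
    if 'pose' in d: T=np.array(d['pose']); ray=np.c_[u,np.ones(len(u))]
    else:
        th=np.linalg.norm(u,axis=1,keepdims=True); ray=np.c_[u/np.maximum(th,1e-9)*np.sin(th),np.cos(th)]
        W=np.eye(4); W[:3,:3]=Rq(d['s']['orientation']).as_matrix(); W[:3,3]=d['s']['tcp_pos']; T=W@np.array(d['mount'])
    w=ray@T[:3,:3].T; o=T[:3,3]
    return o+w*((np.asarray(z)-o[2])/w[:,2])[:,None]
def crop(tag,x0,y0,x1,y1,k,out):
    im=cv2.imread(f'pics/{tag}.png')[y0:y1,x0:x1]; cv2.imwrite(f'pics/{out}.png',cv2.resize(im,None,fx=k,fy=k,interpolation=cv2.INTER_CUBIC))
E
python3 - <<'E'
from h import *
for n in ['scene','side','wrist']:
    c,s=snap(n,n+'0'); print(n,c['vertical_fov'],c['cx'],c['cy'],np.round(c.get('pose',c.get('mount')),3).tolist())
print(s)
E
```

```text
scene 42.481426895867685 319.29032605148006 200.23577714778943 [[-0.761, 0.418, -0.496, 1.441], [0.648, 0.51, -0.565, 1.083], [0.017, -0.752, -0.659, 1.323], [0.0, 0.0, 0.0, 1.0]]
side 55.70862196612853 321.4477561886556 199.56523870452614 [[0.704, -0.481, 0.522, -0.121], [-0.71, -0.458, 0.536, -0.61], [-0.019, -0.748, -0.664, 0.869], [0.0, 0.0, 0.0, 1.0]]
wrist 65.70646984690485 320.93235699497063 196.87301191715446 [[-0.0, -0.962, -0.274, 0.07], [1.0, -0.0, 0.0, -0.0], [-0.0, -0.274, 0.962, -0.162], [0.0, 0.0, 0.0, 1.0]]
{'time': 0.1, 'joints': array([-0.07670255,  0.60003765, -0.00254685,  1.60005517,  0.00181905,
        0.94289133, -0.07980448]), 'dq': array([-1.09530748e-03, -5.42141129e-04, -1.94808079e-05, -1.69088219e-03,
       -8.29752137e-04,  2.62658887e-03, -6.71579866e-04]), 'tau': array([ 5.48369339e-03, -7.77996039e+01,  1.57005854e+00, -2.58627266e+01,
        1.26505349e-02,  5.64093614e-03,  1.40001674e-05]), 'tcp_pos': array([ 7.24554072e-01, -1.62496808e-05,  2.12206791e-01]), 'orientation': array([-4.38077292e-04,  7.07081632e-01,  7.07131588e-01, -5.39303134e-04]), 'contact_force': array([ 0.13451405,  0.19972582, -0.12678963]), 'ft_torque': array([ 0.02225882, -0.02248558,  0.00010847]), 'width': 1.0014193862095813}
```

```bash
ls .
```

```text
h.py
pics
```

View pics/scene0.png

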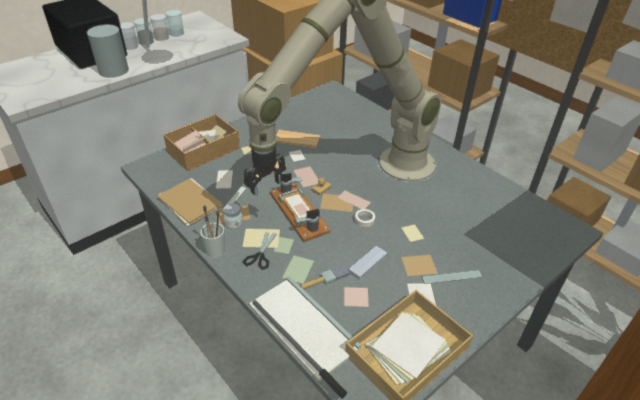

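View pics/side0.png

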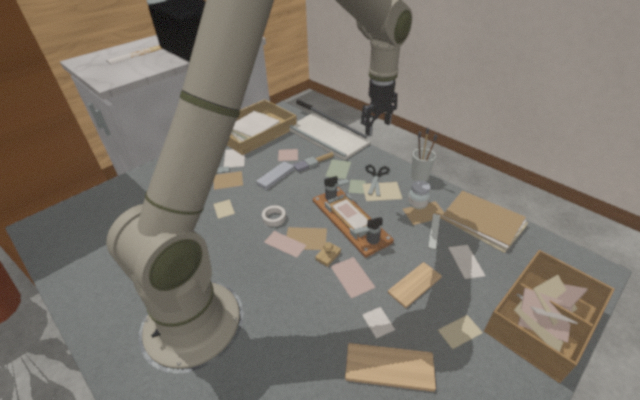

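View pics/wrist0.png

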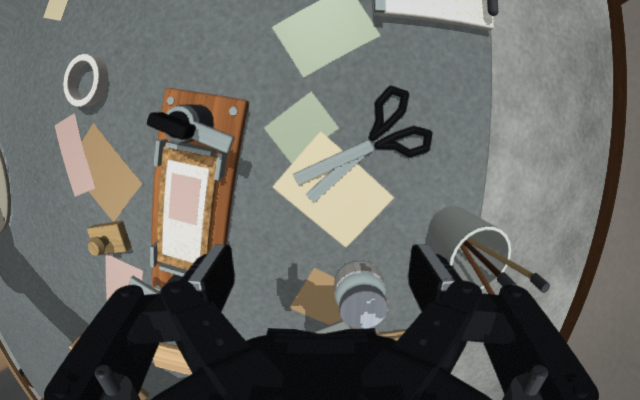

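Scene: the metal plate is near scene (366,262) / side (276,175). There are two plywood boards on the right, at side (415,284) and (391,366). The press is at scene (298,212). I'll crop closer.

```bash
python3 - <<'E'
from h import *
crop('side0',340,230,460,400,5,'c1'); crop('side0',240,140,400,260,5,'c2'); crop('scene0',260,170,400,300,5,'c3')
P=lambda t,uv,z:print(t,np.round(pix2w(t,uv,z),3).tolist())
P('side0',[(390,280),(418,263),(441,272),(414,306)],.012)
P('side0',[(348,345),(435,352),(433,388),(346,375)],.012)
P('side0',[(258,182),(276,175),(295,167)],.02)
E
```

```text
side0 [[0.447, -0.288, 0.012], [0.549, -0.309, 0.012], [0.567, -0.373, 0.012], [0.424, -0.382, 0.012]]
side0 [[0.227, -0.33, 0.012], [0.355, -0.487, 0.012], [0.282, -0.528, 0.012], [0.171, -0.374, 0.012]]
side0 [[0.457, 0.308, 0.02], [0.528, 0.292, 0.02], [0.609, 0.277, 0.02]]
```

View pics/c1.png

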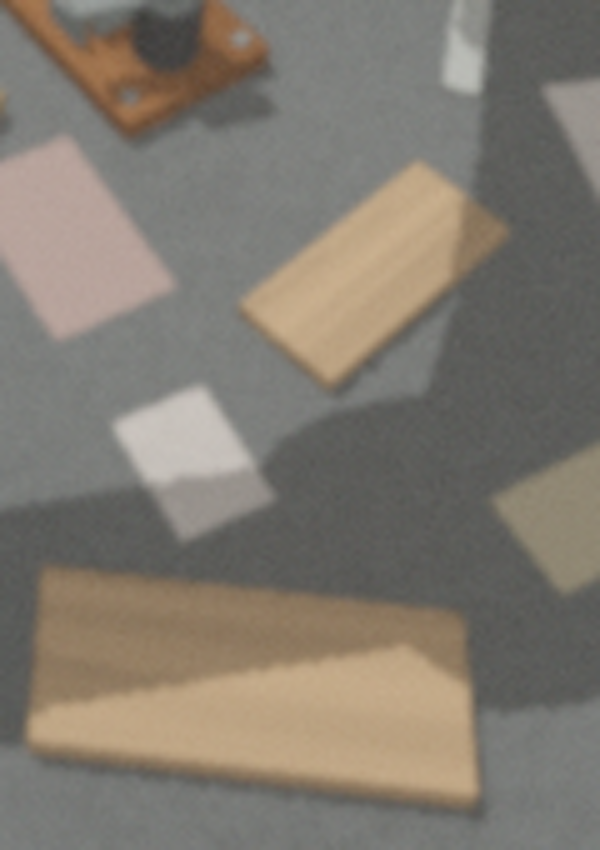

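View pics/c2.png

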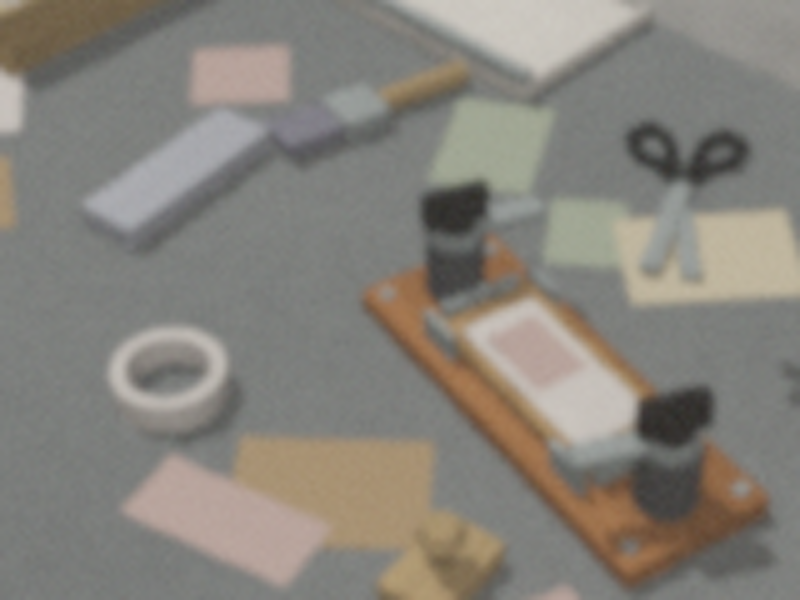

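View pics/c3.png

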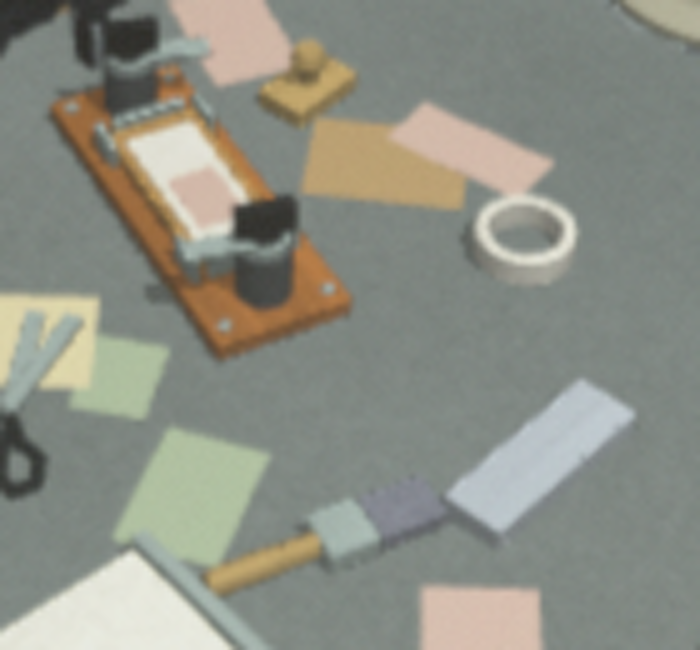

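```bash
python3 - <<'E'
from h import *
def fit(t,uv,z):
    p=pix2w(t,uv,z)[:,:2]; e=[np.linalg.norm(p[i]-p[i-3]) for i in range(4)]
    a=[np.degrees(np.arctan2(*(p[i-3]-p[i])[::-1])) for i in range(4)]
    print(t,np.round(p,4).tolist(),'c',np.round(p.mean(0),4),'L',np.round(e,4),'ang',np.round(a,1))
f=lambda uv,x,y,k=5:[(x+u/k,y+v/k) for u,v in uv]
fit('side0',f([(242,304),(420,162),(508,232),(332,379)],340,230),.012)
fit('side0',f([(40,570),(464,613),(478,797),(25,742)],340,230),.012)
fit('side0',f([(82,206),(222,110),(268,126),(130,236)],240,140),.02)
fit('scene0',f([(445,495),(585,380),(634,412),(500,532)],260,170),.02)
fit('scene0',f([(50,106),(180,72),(350,297),(220,345)],260,170),.018)
crop('wrist0',120,70,280,310,2.5,'c4')
E
```

```text
side0 [[0.4155, -0.3061], [0.5628, -0.3204], [0.5547, -0.3825], [0.4109, -0.3673]] c [ 0.486  -0.3441] L [0.148  0.0627 0.1446 0.0614] ang [ -5.5 -97.5 174.   85.7]
side0 [[0.2285, -0.3287], [0.3504, -0.4843], [0.2835, -0.5338], [0.1638, -0.3777]] c [ 0.2565 -0.4311] L [0.1976 0.0833 0.1968 0.0812] ang [ -51.9 -143.5  127.5   37.1]
side0 [[0.4559, 0.3154], [0.6023, 0.3306], [0.6127, 0.2897], [0.4584, 0.2638]] c [0.5323 0.2999] L [0.1472 0.0422 0.1564 0.0517] ang [   5.9  -75.8 -170.5   92.7]
scene0 [[0.6094, 0.2934], [0.4615, 0.2782], [0.4571, 0.3213], [0.6033, 0.34]] c [0.5328 0.3082] L [0.1486 0.0434 0.1474 0.0471] ang [-174.1   95.9    7.3  -82.6]
scene0 [[0.5735, -0.1997], [0.4686, -0.1681], [0.5326, 0.11], [0.6358, 0.0878]] c [ 0.5526 -0.0425] L [0.1095 0.2854 0.1055 0.2942] ang [ 163.2   77.   -12.1 -102.2]
```

View pics/c4.png

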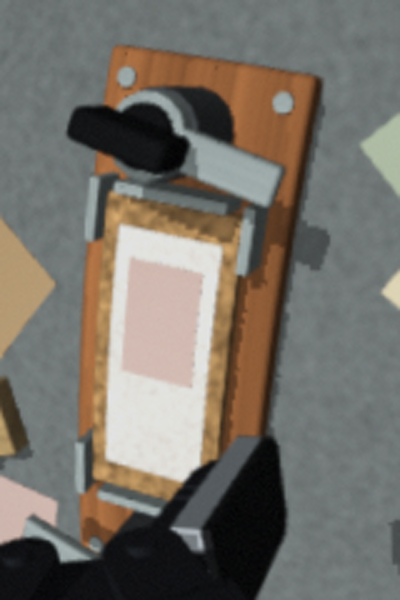

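Candidates for the plywood board are side (415,284), measuring 148x63 mm, and side (391,366), measuring 197x82 mm. I choose the first because it is the smaller and matches 150x64. The close crop confirms it. The metal plate is at side (276,175). Next I move above the board and look straight down.

```bash
python3 -m pendant '[[0,[-0.344,-0.2385,0],[0,0,1.667]],[0,[-0.344,-0.2385,0],[0,0,1.667]],[0,[-0.344,-0.2385,0],[0,0,1.667]],[0,[-0.344,-0.2385,0],[0,0,1.667]],[0,[-0.344,-0.2385,0],[0,0,1.667]],[0,[-0.344,-0.2385,0],[0,0,1.667]],[0,[-0.344,-0.2385,0],[0,0,1.667]],[0,[-0.344,-0.2385,0],[0,0,1.667]],[0,[-0.344,-0.2385,0],[0,0,1.667]],[0,[-0.344,-0.2385,0],[0,0,1.667]],[0,[-0.344,-0.2385,0],[0,0,1.667]],[0,[-0.344,-0.2385,0],[0,0,1.667]],[0,[-0.344,-0.2385,0],[0,0,1.667]],[0,[-0.344,-0.2385,0],[0,0,1.667]]]' 40
python3 - <<'E'
from h import *
c,s=snap('wrist','wrist1'); print(s['time'],s['tcp_pos'],s['joints'])
snap('scene','scene1');snap('side','side1')
E
```

```text
time: 1.55
tcp_pos: [0.4863, -0.3437, 0.2125]
orientation: [0.0, 0.999, -0.046, -0.001]
contact_force: [0.3, -0.0, -0.0]
width: 0.998
1.55 [ 0.48628342 -0.3437216   0.21253451] [ 0.19750046  0.47771754  0.46976029  1.92441342 -0.29111036  0.80731112
 -0.83749726]
```

View pics/wrist1.png

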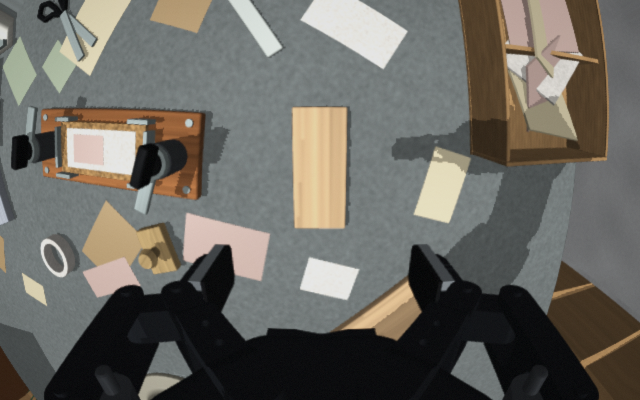

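View pics/scene1.png

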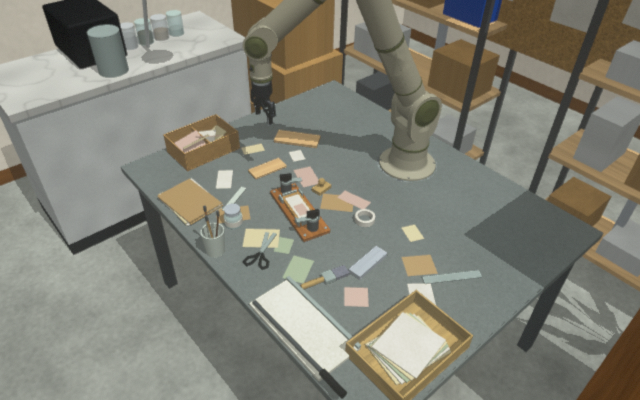

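View pics/side1.png

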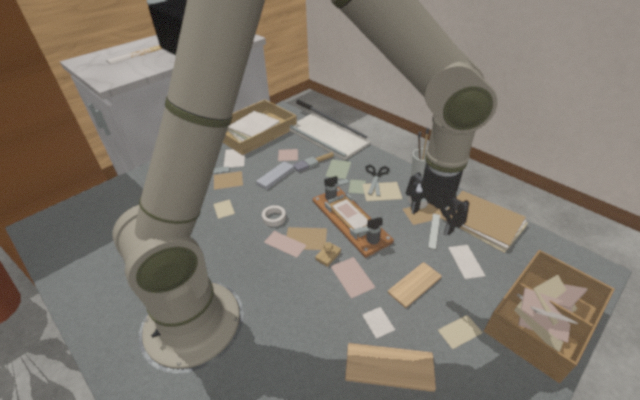

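The board is at wrist (320,167) and well aligned. The whole press is visible at (120,150). I'll measure both from crops.

```bash
python3 - <<'E'
from h import *
crop('wrist1',270,90,370,240,5,'c5'); crop('wrist1',0,90,220,225,3.6,'c6')
E
```

```text
(no output)
```

View pics/c5.png

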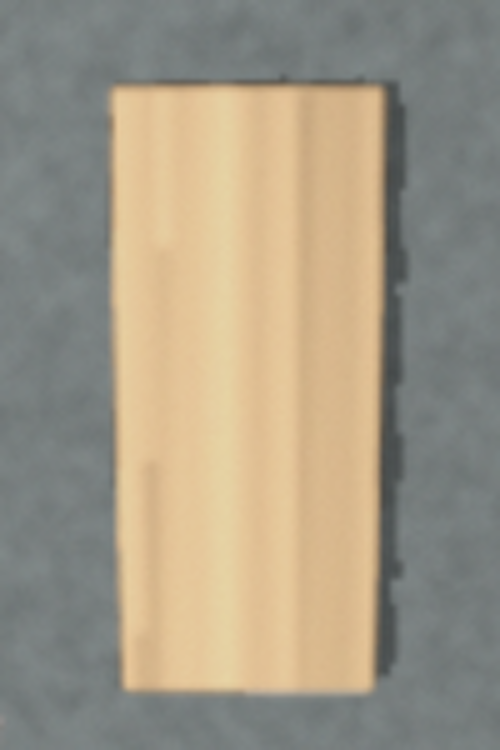

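View pics/c6.png

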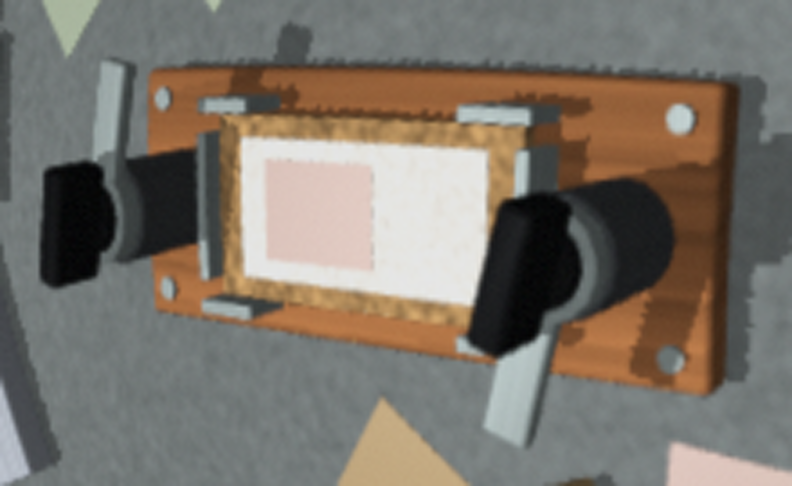

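```bash
cat >> h.py <<'E'
def fit(t,uv,z):
    p=pix2w(t,uv,z)[:,:2]; e=[np.linalg.norm(p[i]-p[i-3]) for i in range(4)]
    a=[np.degrees(np.arctan2(*(p[i-3]-p[i])[::-1])) for i in range(4)]
    print(t,np.round(p,4).tolist(),'c',np.round(p.mean(0),4),'L',np.round(e,4),'ang',np.round(a,1))
f=lambda uv,x,y,k=5:[(x+u/k,y+v/k) for u,v in uv]
E
python3 - <<'E'
from h import *
fit('wrist1',f([(112,86),(386,86),(375,692),(124,690)],270,90),.012)
fit('wrist1',f([(152,69),(733,84),(716,392),(157,310)],0,90,3.6),.018)
fit('wrist1',f([(222,115),(520,130),(505,327),(220,290)],0,90,3.6),.032)
fit('wrist0',f([(108,45),(320,75),(320,75),(320,75)],120,70,2.5),.018)
# bed from wrist0 z=.032 : left end corners; paper corners
fit('wrist0',f([(106,195),(243,215),(200,500),(93,477)],120,70,2.5),.032)
s=r.sense(); print(s['tcp_pos'],Rq(s['orientation']).as_matrix().round(4))
E
```

```text
wrist1 [[0.5629, -0.3172], [0.557, -0.3804], [0.4083, -0.3666], [0.4147, -0.3036]] c [ 0.4857 -0.342 ] L [0.0635 0.1494 0.0633 0.1489] ang [-95.3 174.7  84.2  -5.3]
wrist1 [[0.6364, 0.0808], [0.5701, -0.2105], [0.4656, -0.1862], [0.5308, 0.1062]] c [ 0.5507 -0.0524] L [0.2987 0.1073 0.2996 0.1087] ang [-102.8  166.9   77.4  -13.5]
wrist1 [[0.6036, 0.0192], [0.568, -0.1331], [0.5006, -0.1122], [0.534, 0.0394]] c [ 0.5516 -0.0467] L [0.1563 0.0706 0.1551 0.0724] ang [-103.1  162.8   77.6  -16.2]
wrist0 [[0.5292, 0.1083], [0.64, 0.0846], [0.64, 0.0846], [0.64, 0.0846]] c [0.6123 0.0905] L [0.1133 0.     0.     0.1133] ang [-12.   0.   0. 168.]
wrist0 [[0.5316, 0.034], [0.6041, 0.0215], [0.5628, -0.1292], [0.4975, -0.1198]] c [ 0.549  -0.0484] L [0.0736 0.1563 0.066  0.1575] ang [  -9.8 -105.3  171.8   77.5]
[ 0.48619362 -0.34393593  0.21265456] [[ 9.956e-01 -9.420e-02 -1.100e-03]
 [-9.420e-02 -9.956e-01 -0.000e+00]
 [-1.100e-03  1.000e-04 -1.000e+00]]
```

```bash
python3 -m pendant '[[0.14,[0,-0.0015,0.05],[0,0,0]],[0.14,[0,-0.0015,0.1],[0,0,0]],[0.14,[0,-0.0015,0.15],[0,0,0]],[0.14,[0,-0.0015,0.18],[0,0,0]],[0.14,[0,-0.0015,0.194],[0,0,0]],[0.14,[0,-0.0015,0.198],[0,0,0]],[0.14,[0,-0.0015,0.198],[0,0,0]]]' 40
python3 - <<'E'
from h import *
c,s=snap('wrist','wrist2'); print(s['time'],s['tcp_pos'],s['contact_force'])
snap('side','side2'); crop('side2',340,200,500,320,5,'c7')
E
```

```text
time: 2.4
tcp_pos: [0.4864, -0.3429, 0.0152]
orientation: [0.0, 0.999, -0.047, -0.0]
contact_force: [0.6, 0.3, -0.5]
width: 0.861
2.4 [ 0.48638915 -0.34292381  0.01524375] [ 0.61283379  0.27702999 -0.49057986]
```

View pics/wrist2.png

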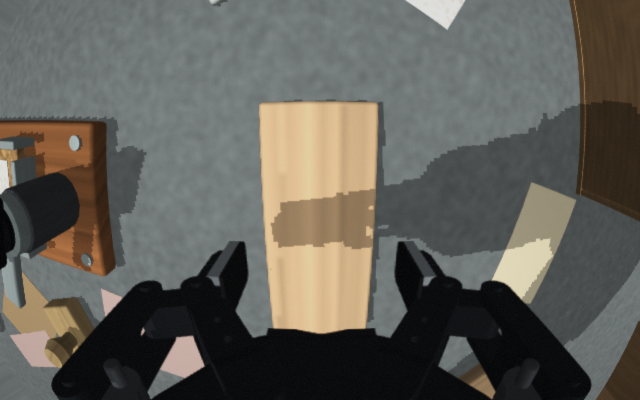

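View pics/c7.png

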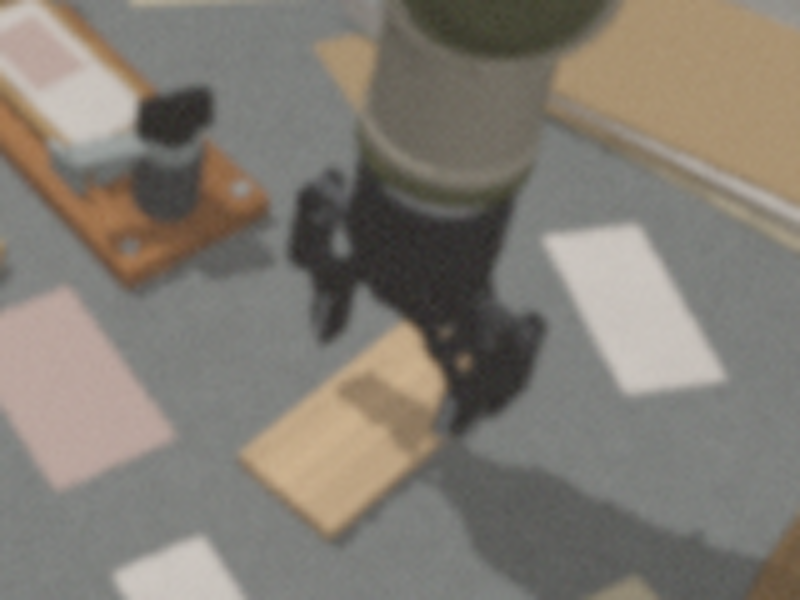

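```bash
for i in 1; do python3 -m pendant '[[0.14,[0,0,0.003],[0,0,0]],[0.14,[0,0,0.005],[0,0,0]],[0.14,[0,0,0.005],[0,0,0]]]'; python3 -m pendant '[[0.14,[0,0,0.002],[0,0,0]],[0.14,[0,0,0.002],[0,0,0]]]';python3 -m pendant '[[0.14,[0,0,0.002],[0,0,0]],[0.14,[0,0,0.002],[0,0,0]]]'; done
```

```text
time: 2.8
tcp_pos: [0.4872, -0.3431, 0.0116]
orientation: [0.001, 0.999, -0.047, 0.001]
contact_force: [-0.4, -0.7, 0.3]
width: 0.861
time: 3.0
tcp_pos: [0.4872, -0.343, 0.0096]
orientation: [0.001, 0.999, -0.047, 0.001]
contact_force: [0.2, 0.6, -0.1]
width: 0.86
time: 3.2
tcp_pos: [0.4871, -0.3429, 0.0073]
orientation: [0.001, 0.999, -0.047, 0.001]
contact_force: [-0.4, -0.4, 0.3]
width: 0.864
```

```bash
python3 -m pendant '[[0.14,[0,0,0.002],[0,0,0]],[0.14,[0,0,0.002],[0,0,0]]]'; python3 -m pendant '[[0.14,[0,0,0.002],[0,0,0]],[0.14,[0,0,0.002],[0,0,0]]]';python3 - <<'E'
from h import *
c,s=snap('wrist','wrist3')
snap('side','side3'); crop('side3',380,240,460,300,10,'c8');crop('wrist3',190,220,460,350,2.9,'c9')
E
```

```text
time: 3.4
tcp_pos: [0.487, -0.3428, 0.005]
orientation: [0.0, 0.999, -0.047, 0.0]
contact_force: [0.6, 0.2, -0.0]
width: 0.859
time: 3.6
tcp_pos: [0.4868, -0.3427, 0.0027]
orientation: [0.0, 0.999, -0.047, 0.0]
contact_force: [-0.2, -0.6, -0.2]
width: 0.86
```

View pics/c8.png

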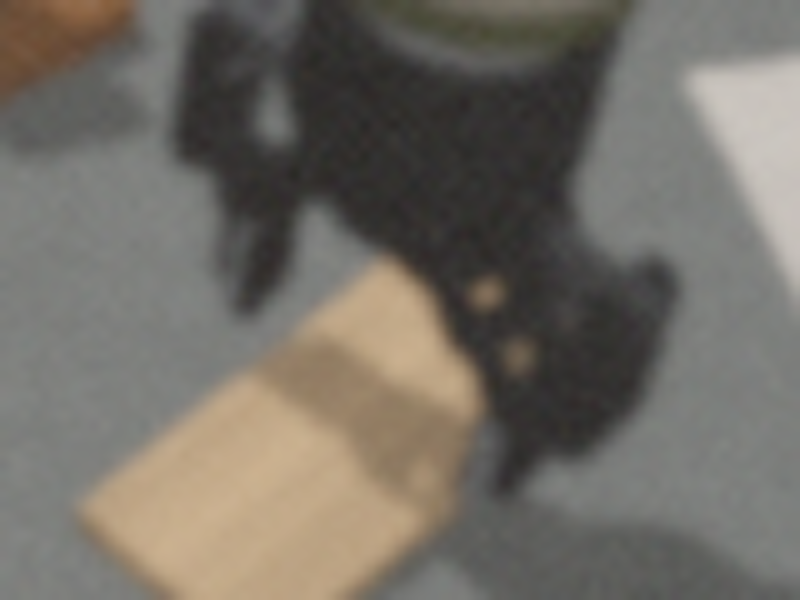

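View pics/c9.png

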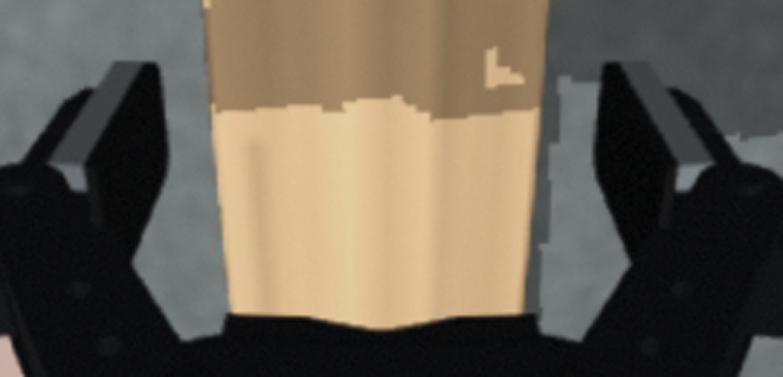

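```bash
python3 -m pendant '[[0.14,[0,0,0.002],[0,0,0]],[0.14,[0,0,0.002],[0,0,0]]]'; python3 -m pendant '[[0.14,[0,0,0.0015],[0,0,0]],[0.14,[0,0,0.0015],[0,0,0]]]'
```

```text
time: 3.9
tcp_pos: [0.4869, -0.3427, 0.0007]
orientation: [0.0, 0.999, -0.047, 0.0]
contact_force: [0.5, 0.0, -0.1]
width: 0.858
time: 4.1
tcp_pos: [0.4868, -0.3427, -0.001]
orientation: [0.0, 0.999, -0.047, 0.0]
contact_force: [0.8, 0.1, -0.4]
width: 0.862
```

```bash
python3 -m pendant '[[0.14,[0,0,0.0015],[0,0,0]],[0.14,[0,0,0.0015],[0,0,0]]]'
```

```text
time: 4.3
tcp_pos: [0.4867, -0.3426, -0.0027]
orientation: [0.0, 0.999, -0.047, 0.0]
contact_force: [0.3, 0.6, -0.6]
width: 0.859
```

```bash
python3 -m pendant '[[0.14,[0,0,0.0015],[0,0,0]],[0.14,[0,0,0.0015],[0,0,0]]]';python3 -m pendant '[[0.14,[0,0,0.0015],[0,0,0]],[0.14,[0,0,0.0015],[0,0,0]]]'
```

```text
time: 4.5
tcp_pos: [0.4866, -0.3426, -0.0044]
orientation: [0.0, 0.999, -0.047, 0.0]
contact_force: [0.3, -0.1, -0.1]
width: 0.859
time: 4.7
tcp_pos: [0.4866, -0.3425, -0.0061]
orientation: [0.0, 0.999, -0.047, -0.0]
contact_force: [-0.2, 1.1, -0.9]
width: 0.861
```

```bash
python3 -m pendant '[[0.14,[0,0,0.0015],[0,0,0]],[0.14,[0,0,0.0015],[0,0,0]]]';python3 - <<'E'
from h import *
c,s=snap('wrist','wrist4'); print(s['contact_force'])
snap('scene','scene4');snap('side','side4'); crop('side4',380,240,460,300,10,'c10');crop('scene4',220,120,320,195,8,'c11')
E
```

```text
time: 4.9
tcp_pos: [0.4865, -0.3424, -0.0078]
orientation: [0.0, 0.999, -0.047, -0.0]
contact_force: [0.7, -0.0, 0.2]
width: 0.861
[ 0.69773641 -0.02077682  0.20978777]
```

View pics/c10.png

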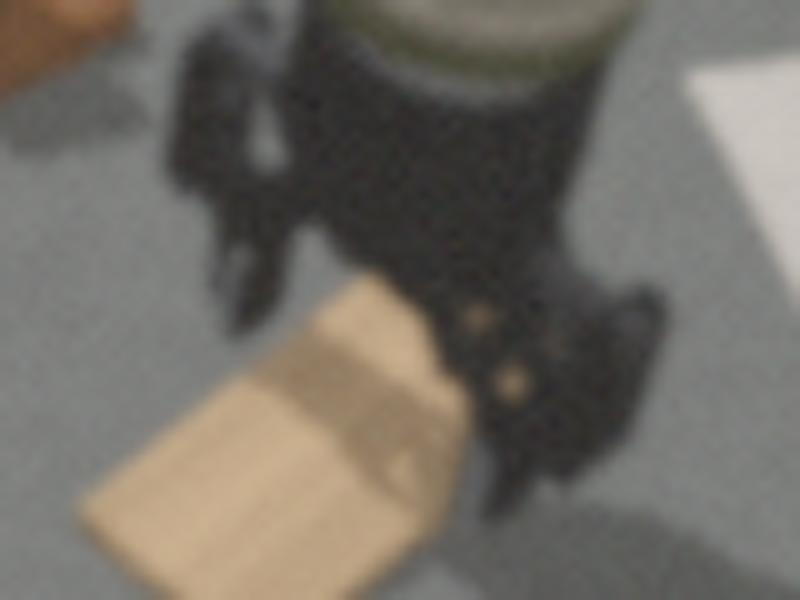

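View pics/c11.png

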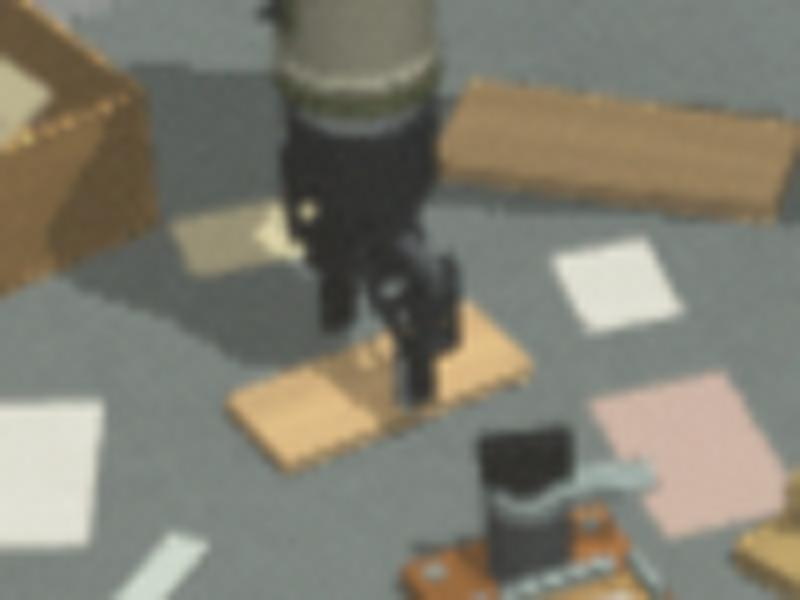

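View pics/wrist4.png

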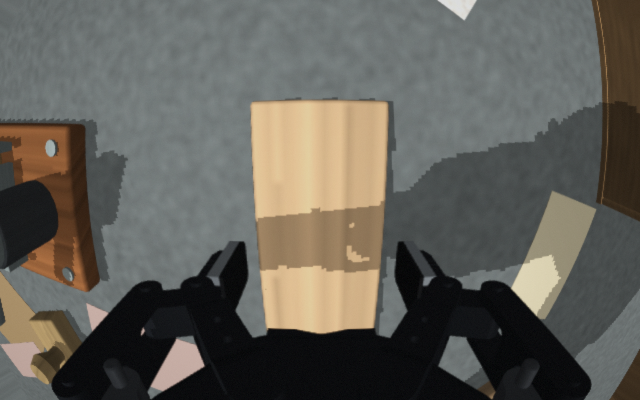

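```bash
python3 - <<'E'
from h import *
d=load('wrist4'); f=200/np.tan(np.radians(d['vertical_fov'])/2); M=np.linalg.inv(np.array(d['mount']))
def proj(p):
    q=M[:3,:3]@p+M[:3,3]; th=np.arctan2(np.hypot(q[0],q[1]),q[2]); ph=np.arctan2(q[1],q[0]); return d['cx']+f*th*np.cos(ph),d['cy']+f*th*np.sin(ph)
for z in np.arange(-.03,.011,.005): print(round(z,3),[np.round(proj(np.array([.011,y,z])),0) for y in (-.0365,.0365)])
for x in (-.05,0,.05):print([np.round(proj(np.array([x,y,-.0078+-.012+.0078-.0078])),0) for y in (-.032,.032)])
E
```

```text
-0.03 [array([245., 238.]), array([399., 238.])]
-0.025 [array([248., 234.]), array([397., 234.])]
-0.02 [array([250., 231.]), array([394., 230.])]
-0.015 [array([252., 227.]), array([392., 227.])]
-0.01 [array([254., 224.]), array([390., 223.])]
-0.005 [array([256., 220.]), array([388., 220.])]
0.0 [array([257., 217.]), array([387., 217.])]
0.005 [array([259., 214.]), array([385., 214.])]
0.01 [array([260., 212.]), array([383., 212.])]
[array([268., 325.]), array([376., 325.])]
[array([260., 250.]), array([384., 250.])]
[array([254., 153.]), array([390., 153.])]
```

```bash
python3 - <<'E'
from h import *
def tri(a,ua,b,ub):
    o=[];D=[]
    for t,u in((a,ua),(b,ub)):
        p=pix2w(t,[u],0)[0]; c=np.array(load(t)['pose'])[:3,3]; dd=(p-c)/np.linalg.norm(p-c); o.append(c);D.append(dd)
    A=sum(np.eye(3)-np.outer(x,x) for x in D); bb=sum((np.eye(3)-np.outer(x,x))@c for x,c in zip(D,o))
    return np.linalg.solve(A,bb).round(4)
print(tri('side4',(404,273),'scene4',(272,170)),tri('side4',(429.3,291.5),'scene4',(261.9,160.8)))
E
```

```text
[ 0.4876 -0.3035  0.0184] [ 0.4831 -0.385   0.017 ]
```

Triangulation puts the fingertips at about z=18 mm with the TCP at -8 mm. They stand well behind the nominal position, so I keep lowering in small steps and watch the force.

```bash
python3 -m pendant '[[0.14,[0,0,0.003],[0,0,0]],[0.14,[0,0,0.004],[0,0,0]]]';python3 -m pendant '[[0.14,[0,0,0.002],[0,0,0]],[0.14,[0,0,0.003],[0,0,0]]]';python3 - <<'E'
from h import *
c,s=snap('wrist','wrist5'); print(s['contact_force'])
snap('scene','scene5');snap('side','side5'); crop('side5',380,240,460,300,10,'c10');crop('scene5',220,120,320,195,8,'c11')
E
```

```text
time: 5.25
tcp_pos: [0.4865, -0.3424, -0.0119]
orientation: [0.0, 0.999, -0.047, -0.0]
contact_force: [-0.5, 0.2, -0.5]
width: 0.86
time: 5.45
tcp_pos: [0.4864, -0.3424, -0.0151]
orientation: [-0.0, 0.999, -0.047, -0.0]
contact_force: [1.6, 0.0, 0.7]
width: 0.858
[1.63039818 0.00984472 0.69964746]
```

View pics/c10.png

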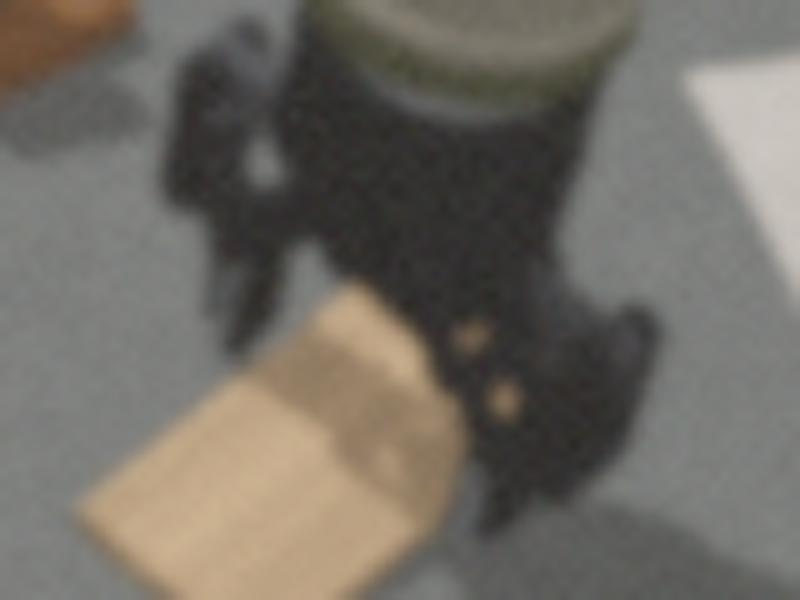

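View pics/c11.png

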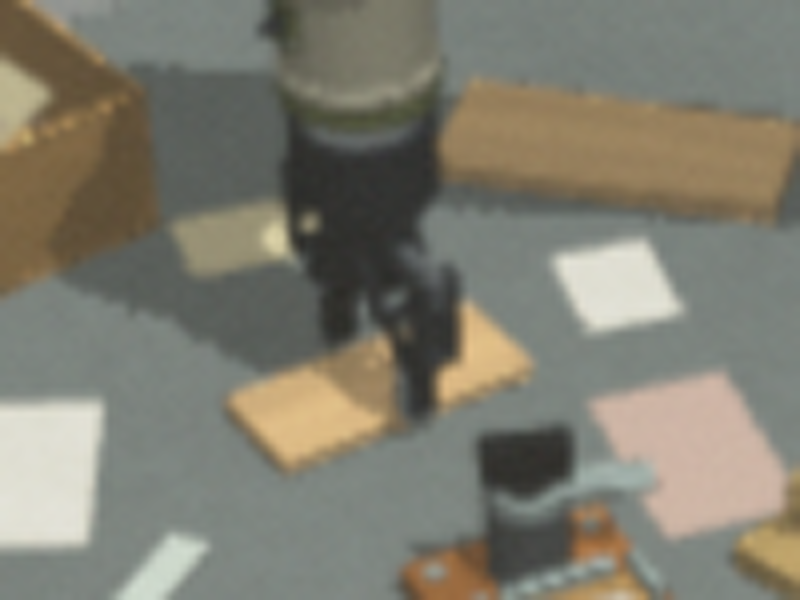

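View pics/wrist5.png

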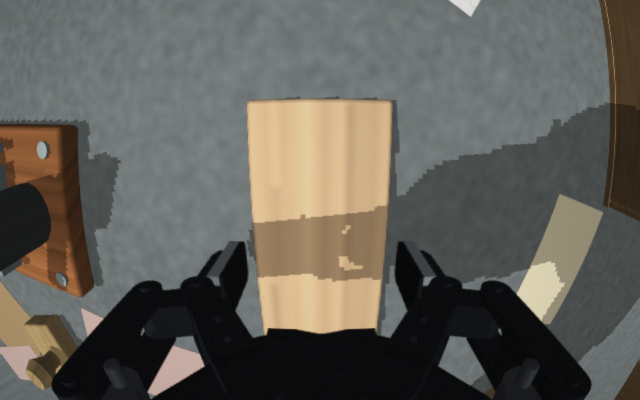

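```bash
python3 -m pendant '[[0.14,[0,0,0.002],[0,0,0]],[0.14,[0,0,0.003],[0,0,0]]]';python3 -m pendant '[[0.14,[0,0,0.002],[0,0,0]],[0.14,[0,0,0.002],[0,0,0]]]';python3 - <<'E'
from h import *
c,s=snap('wrist','wrist6'); print(s['contact_force'])
snap('side','side6'); crop('side6',380,240,460,300,10,'c10');crop('wrist6',190,220,460,350,2.9,'c9')
E
```

```text
time: 5.8
tcp_pos: [0.4864, -0.3424, -0.0181]
orientation: [0.0, 0.999, -0.047, -0.0]
contact_force: [-0.5, -0.3, 0.5]
width: 0.855
time: 6.0
tcp_pos: [0.4863, -0.3423, -0.0204]
orientation: [-0.0, 0.999, -0.047, -0.0]
contact_force: [-0.0, 0.4, 0.7]
width: 0.855
[-0.02604383  0.41142139  0.71112091]
```

View pics/c10.png

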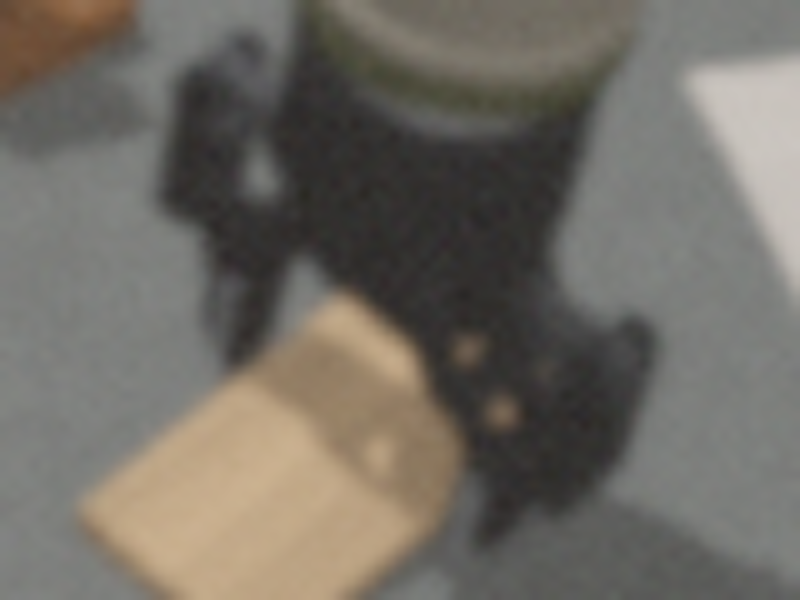

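View pics/c9.png

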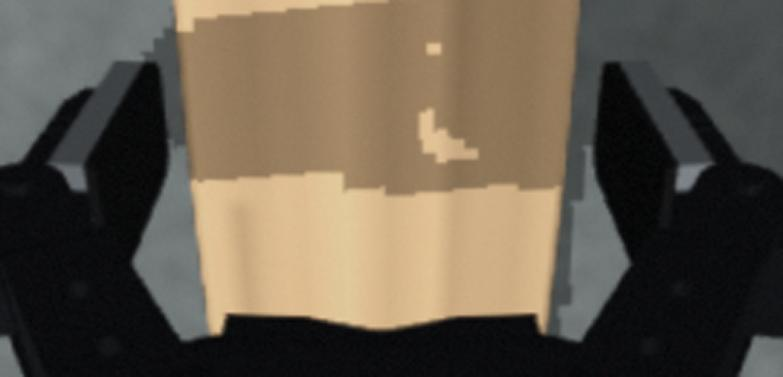

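```bash
python3 -m pendant '[[0.3,[0,0,0],[0,0,0]],[0.5,[0,0,0],[0,0,0]],[0.6,[0,0,0],[0,0,0]],[0.6,[0,0,0],[0,0,0]],[0.6,[0,0,0],[0,0,0]]]' 40;python3 - <<'E'
from h import *
c,s=snap('wrist','wrist7'); print(s['contact_force'],s['tcp_pos'])
crop('wrist7',190,220,460,350,2.9,'c9')
E
```

```text
time: 6.6
tcp_pos: [0.4864, -0.3424, -0.0198]
orientation: [-0.0, 0.999, -0.047, -0.0]
contact_force: [-1.6, 1.2, 6.0]
width: 0.733
[-1.59648786  1.17493265  6.04268004] [ 0.48642251 -0.342409   -0.01982696]
```

View pics/c9.png

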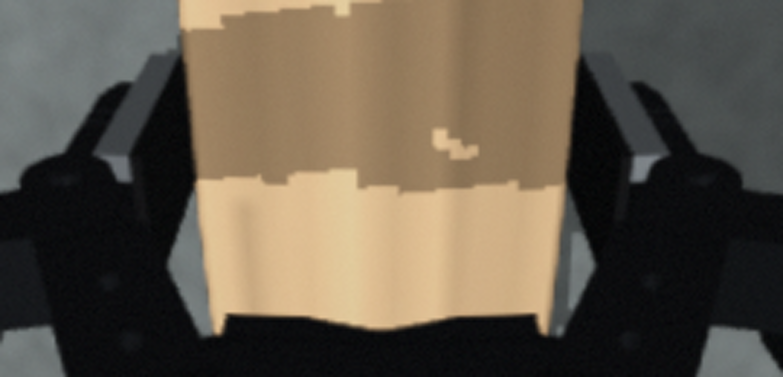

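Contact shows the tips touched the table on closing. I'll open, rise 2.5 mm and re-grip so that the tips stay above the board's underside.

```bash
python3 -m pendant '[[0.14,[0,0,0],[0,0,0]],[0.14,[0,0,-0.002],[0,0,0]],[0.14,[0,0,-0.0025],[0,0,0]],[0.4,[0,0,-0.0025],[0,0,0]],[0.6,[0,0,-0.0025],[0,0,0]],[0.6,[0,0,-0.0025],[0,0,0]],[0.6,[0,0,-0.0025],[0,0,0]]]' 60;
python3 -m pendant '[[0.6,[0,0,-0.03],[0,0,0]],[0.6,[0,0,-0.08],[0,0,0]],[0.6,[0,0,-0.1],[0,0,0]],[0.6,[0,0,-0.1],[0,0,0]]]'
python3 - <<'E'
from h import *
c,s=snap('wrist','wrist8'); snap('side','side8');crop('side8',350,180,510,300,5,'c12')
E
```

```text
time: 7.35
tcp_pos: [0.4865, -0.3425, -0.0166]
orientation: [-0.0, 0.999, -0.047, 0.0]
contact_force: [-1.7, 2.2, 10.3]
width: 0.725
time: 7.75
tcp_pos: [0.4878, -0.3434, 0.0863]
orientation: [0.001, 0.999, -0.047, 0.002]
contact_force: [0.5, -0.1, -0.9]
width: 0.724
```

View pics/c12.png

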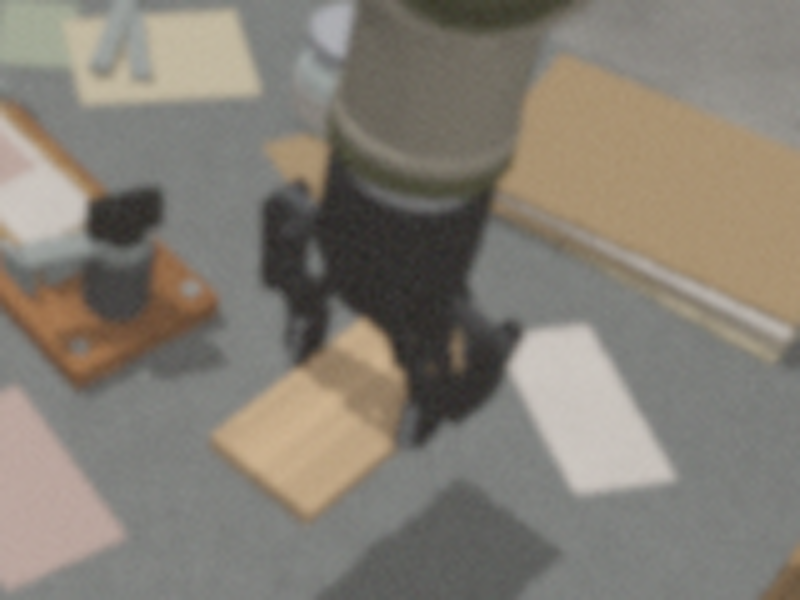

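View pics/wrist8.png

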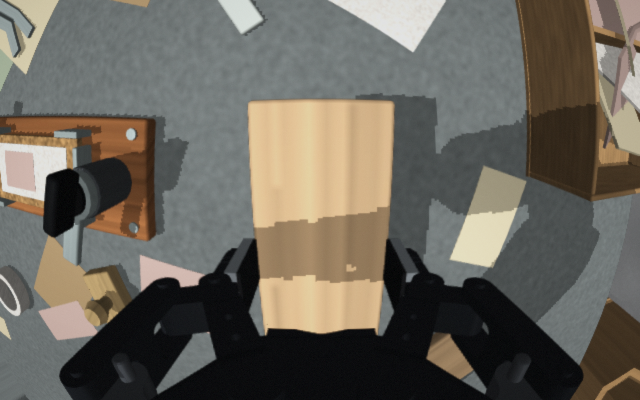

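```bash
python3 -m pendant '[[0.6,[0,0,-0.05],[0,0,0]],[0.6,[0,-0.02,-0.1],[0,0,-0.1]],[0.6,[0.035,-0.296,-0.12],[0,0,-1.443]],[0.6,[0.035,-0.296,-0.12],[0,0,-1.443]],[0.6,[0.035,-0.296,-0.12],[0,0,-1.443]],[0.6,[0.035,-0.296,-0.12],[0,0,-1.443]],[0.6,[0.035,-0.296,-0.12],[0,0,-1.443]],[0.6,[0.035,-0.296,-0.12],[0,0,-1.443]],[0.6,[0.035,-0.296,-0.12],[0,0,-1.443]],[0.6,[0.035,-0.296,-0.12],[0,0,-1.443]],[0.6,[0.035,-0.296,-0.12],[0,0,-1.443]],[0.6,[0.035,-0.296,-0.12],[0,0,-1.443]],[0.6,[0.035,-0.296,-0.12],[0,0,-1.443]],[0.6,[0.035,-0.296,-0.12],[0,0,-1.443]]]'
python3 - <<'E'
from h import *
c,s=snap('wrist','wrist9'); print(Rq(s['orientation']).as_matrix().round(4)); snap('scene','scene9');crop('scene9',220,120,380,240,5,'c13');crop('wrist9',160,20,480,260,2.5,'c14')
E
```

```text
time: 9.25
tcp_pos: [0.5487, -0.0507, 0.2027]
orientation: [-0.0, 0.782, 0.623, -0.0]
contact_force: [-0.5, 0.5, -1.4]
width: 0.715
[[ 2.229e-01  9.748e-01 -6.000e-04]
 [ 9.748e-01 -2.229e-01  2.000e-04]
 [ 1.000e-04 -6.000e-04 -1.000e+00]]
```

View pics/c13.png

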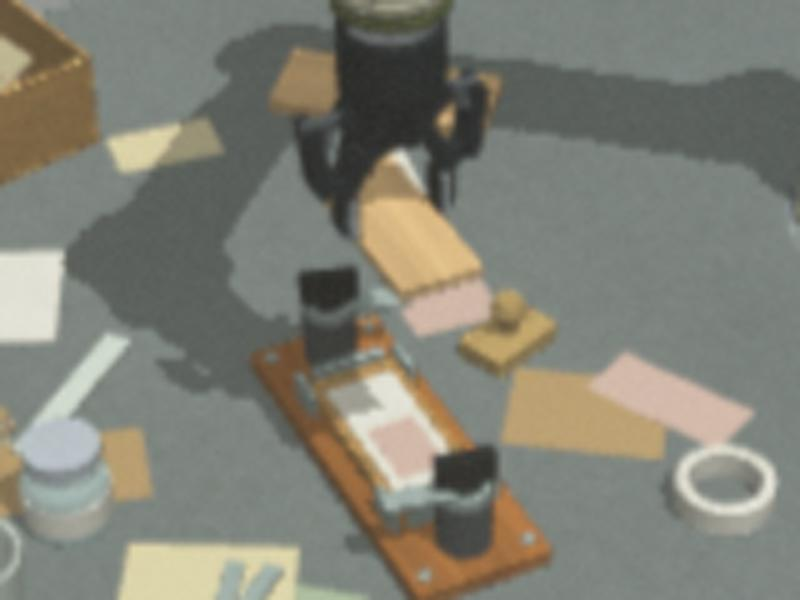

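View pics/c14.png

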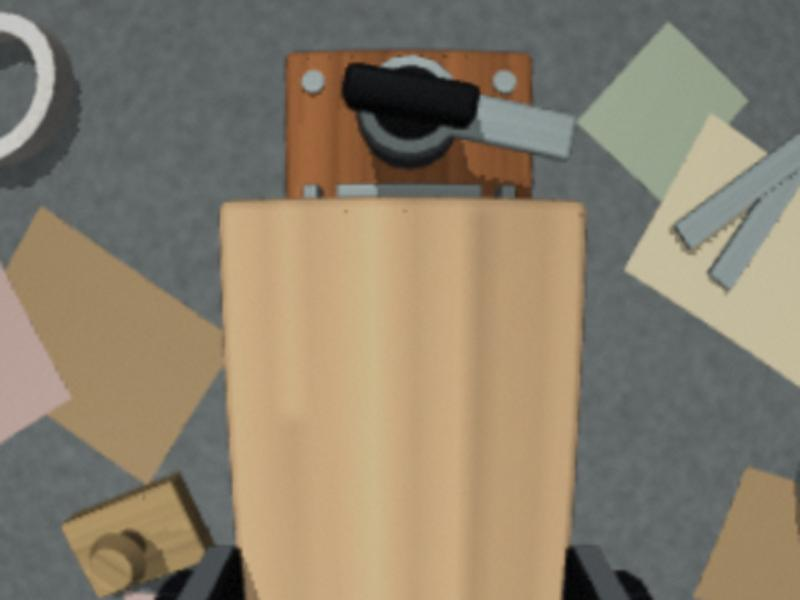

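```bash
python3 - <<'E'
from h import *
p=pix2w('wrist9',f([(287,52),(531,52),(531,180),(287,180)],160,20,2.5),.018)[:,:2]; print(p.round(4))
u=p[1]-p[0]; print(np.linalg.norm(u), 'yaw',np.degrees(np.arctan2(u[1],u[0])), 'long L/R',np.degrees(np.arctan2(*(p[0]-p[3])[::-1])),np.degrees(np.arctan2(*(p[1]-p[2])[::-1])))
yd=np.array([np.cos(np.radians(77.2)),np.sin(np.radians(77.2))]); print('centre',(p[0]+p[1])/2-.15*yd)
# board in hand: far edge corners, TCP-relative plane z = tcp+.0166+.012
s=load('wrist9')['s']; b=pix2w('wrist9',f([(222,203),(584,203),(572,545),(242,545)],160,20,2.5),s['tcp_pos'][2]+.0286)[:,:2]
print('board',b.round(4),np.linalg.norm(b[1]-b[0]),'front mid',((b[0]+b[1])/2).round(4), 'ang',np.degrees(np.arctan2(*(b[1]-b[0])[::-1])))
m=(b[0]+b[1])/2-.075*yd; print('board centre',m,'tcp',s['tcp_pos'])
E
```

```text
[[0.5322 0.1082]
 [0.638  0.0843]
 [0.6247 0.0265]
 [0.519  0.0505]]
0.10845358608236648 yaw -12.717026128730662 long L/R 77.15059770799205 77.07693155364457
centre [ 0.55183074 -0.05002009]
board [[ 0.5347  0.0292]
 [ 0.5958  0.0153]
 [ 0.5826 -0.0469]
 [ 0.5212 -0.0328]] 0.06271696777104617 front mid [0.5652 0.0223] ang -12.873584814164605
board centre [ 0.54862802 -0.0508788 ] tcp [ 0.54866791 -0.0507407   0.20265384]
```

```bash
python3 -m pendant '[[0.6,[0.0007,0.0029,0.05],[0,0,0]],[0.6,[0.0007,0.0029,0.1],[0,0,0]],[0.6,[0.0007,0.0029,0.14],[0,0,0]],[0.6,[0.0007,0.0029,0.16],[0,0,0]],[0.6,[0.0007,0.0029,0.165],[0,0,0]],[0.6,[0.0007,0.0029,0.165],[0,0,0]]]'
python3 - <<'E'
from h import *
c,s=snap('wrist','wrist10'); snap('scene','scene10');crop('scene10',250,150,350,250,6,'c13');snap('side','side10');crop('side10',300,170,410,260,7,'c15')
E
```

```text
time: 9.95
tcp_pos: [0.5517, -0.0505, 0.0376]
orientation: [-0.0, 0.782, 0.624, -0.0]
contact_force: [-0.7, -0.4, -0.7]
width: 0.718
```

View pics/c13.png

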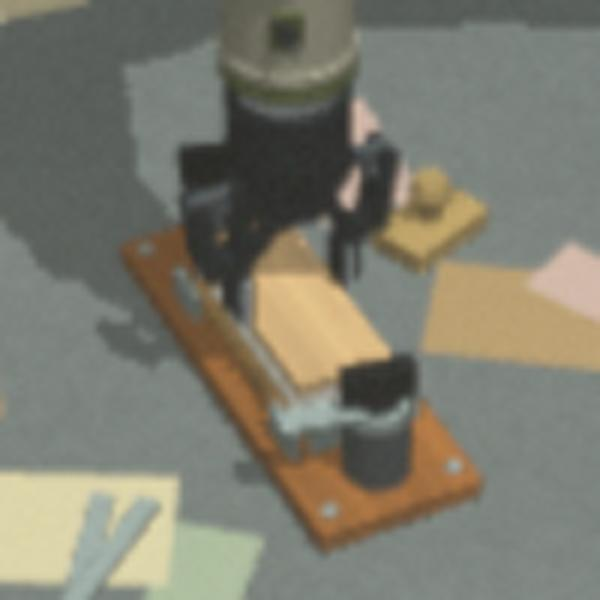

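View pics/wrist10.png

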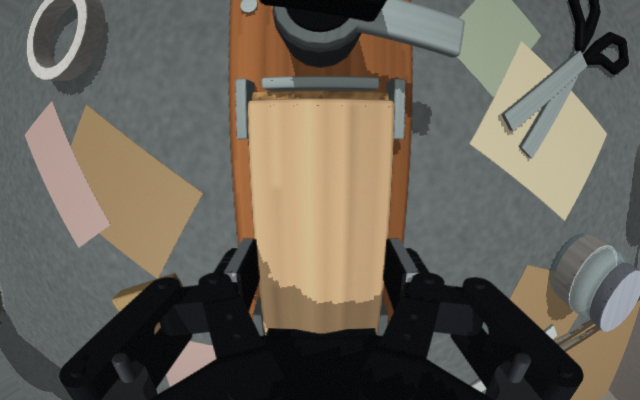

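View pics/c15.png

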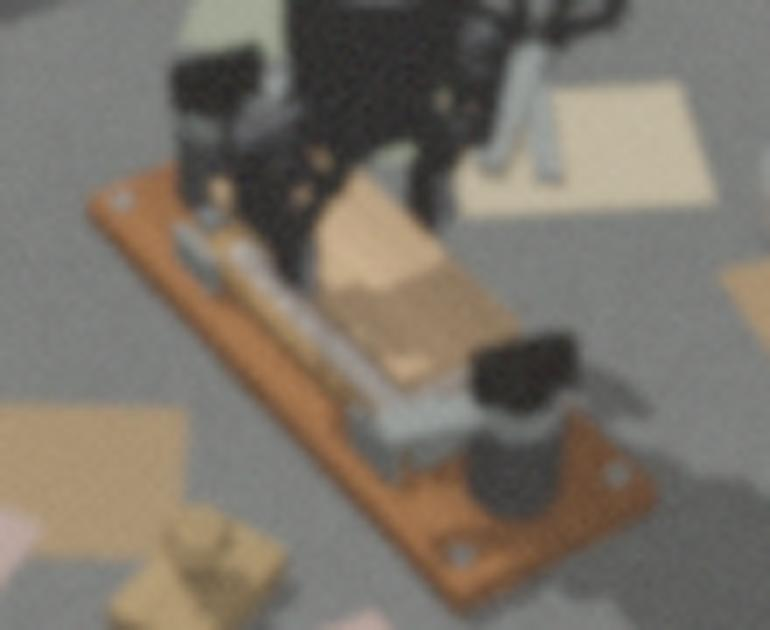

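The board is centred between the corner fences: the image columns 249/393 match. Lowering it onto the bed.

```bash
python3 -m pendant '[[0.6,[0,0,0.01],[0,0,0]],[0.6,[0,0,0.018],[0,0,0]],[0.6,[0,0,0.02],[0,0,0]],[0.6,[0,0,0.02],[0,0,0]]]'; python3 -m pendant '[[0.6,[0,0,0.0015],[0,0,0]],[0.6,[0,0,0.0015],[0,0,0]]]';  python3 -m pendant '[[0.6,[0,0,0.0015],[0,0,0]],[0.6,[0,0,0.0015],[0,0,0]]]'
```

```text
time: 10.5
tcp_pos: [0.5525, -0.0506, 0.0189]
orientation: [0.0, 0.782, 0.624, 0.001]
contact_force: [0.0, -0.3, -1.4]
width: 0.719
time: 10.7
tcp_pos: [0.5525, -0.0506, 0.0173]
orientation: [0.0, 0.782, 0.624, 0.001]
contact_force: [-0.2, 0.4, -0.4]
width: 0.716
time: 10.9
tcp_pos: [0.5525, -0.0506, 0.0157]
orientation: [0.0, 0.782, 0.624, 0.001]
contact_force: [0.8, 0.6, -0.8]
width: 0.72
```

```bash
python3 -m pendant '[[0.6,[0,0,0.0015],[0,0,0]],[0.6,[0,0,0.0015],[0,0,0]]]';  python3 -m pendant '[[0.6,[0,0,0.0015],[0,0,0]],[0.6,[0,0,0.0015],[0,0,0]]]'
```

```text
time: 11.1
tcp_pos: [0.5525, -0.0506, 0.0146]
orientation: [0.0, 0.782, 0.624, 0.001]
contact_force: [-1.2, 0.1, 8.0]
width: 0.721
time: 11.3
tcp_pos: [0.5525, -0.0506, 0.0136]
orientation: [0.001, 0.782, 0.624, 0.001]
contact_force: [-0.4, 0.6, 8.4]
width: 0.716
```

```bash
python3 -m pendant '[[0.6,[0,0,-0.001],[0,0,0]],[0.1,[0,0,-0.001],[0,0,0]],[0,[0,0,-0.001],[0,0,0]],[0,[0,0,-0.001],[0,0,0]],[0,[0,0,-0.001],[0,0,0]],[0,[0,0,-0.03],[0,0,0]],[0,[0,0,-0.08],[0,0,0]],[1,[0,0,-0.1],[0,0,0]],[1,[0,0,-0.1],[0,0,0]],[1,[0,0,-0.1],[0,0,0]],[1,[0,0,-0.1],[0,0,0]],[1,[0,0,-0.1],[0,0,0]],[1,[0,0,-0.1],[0,0,0]],[1,[0,0,-0.1],[0,0,0]]]'
python3 - <<'E'
from h import *
c,s=snap('wrist','wrist11'); snap('scene','scene11');crop('scene11',250,150,350,250,6,'c13')
E
```

```text
time: 12.7
tcp_pos: [0.5521, -0.0506, 0.1129]
orientation: [0.0, 0.782, 0.624, 0.0]
contact_force: [-0.5, 0.3, -0.7]
width: 0.002
```

View pics/c13.png

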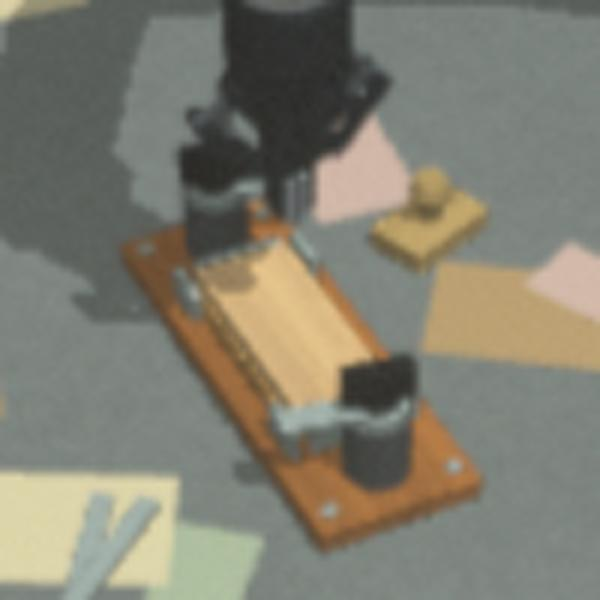

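View pics/wrist11.png

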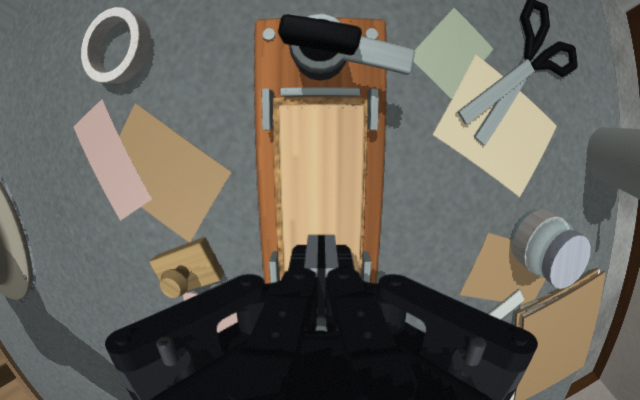

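The board sits inside all the fences. Now I press at its centre with closed fingers.

```bash
python3 -m pendant '[[1,[0,0,0.04],[0,0,0]],[1,[0,0,0.054],[0,0,0]],[1,[0,0,0.057],[0,0,0]]]'; for i in 1 ; do python3 -m pendant '[[1,[0,0,0.004],[0,0,0]],[1,[0,0,0.004],[0,0,0]]]' ; python3 -m pendant '[[1,[0,0,0.004],[0,0,0]],[1,[0,0,0.004],[0,0,0]]]'; done
```

```text
time: 13.1
tcp_pos: [0.5512, -0.0505, 0.0545]
orientation: [-0.001, 0.782, 0.624, -0.001]
contact_force: [-0.2, 0.3, 0.5]
width: 0.005
time: 13.3
tcp_pos: [0.5512, -0.0506, 0.0506]
orientation: [-0.001, 0.782, 0.624, -0.001]
contact_force: [-0.1, -0.6, 0.1]
width: -0.001
time: 13.5
tcp_pos: [0.5515, -0.0506, 0.0468]
orientation: [-0.0, 0.782, 0.624, -0.0]
contact_force: [-0.2, -0.4, -0.1]
width: -0.0
```

```bash
python3 -m pendant '[[1,[0,0,0.004],[0,0,0]],[1,[0,0,0.004],[0,0,0]]]' ; python3 -m pendant '[[1,[0,0,0.004],[0,0,0]],[1,[0,0,0.004],[0,0,0]]]'
```

```text
time: 13.7
tcp_pos: [0.5515, -0.0505, 0.0427]
orientation: [-0.0, 0.782, 0.624, -0.0]
contact_force: [0.7, 0.8, 0.5]
width: -0.0
time: 13.9
tcp_pos: [0.5513, -0.0505, 0.0383]
orientation: [-0.001, 0.782, 0.624, -0.001]
contact_force: [0.5, -1.3, -0.6]
width: 0.001
```

```bash
python3 -m pendant '[[1,[0,0,0.004],[0,0,0]],[1,[0,0,0.004],[0,0,0]]]' ; python3 -m pendant '[[1,[0,0,0.003],[0,0,0]],[1,[0,0,0.003],[0,0,0]]]'
```

```text
time: 14.1
tcp_pos: [0.551, -0.0504, 0.0338]
orientation: [-0.001, 0.782, 0.624, -0.001]
contact_force: [0.2, 0.1, 0.3]
width: 0.001
time: 14.3
tcp_pos: [0.5507, -0.0504, 0.0304]
orientation: [-0.001, 0.782, 0.624, -0.001]
contact_force: [-0.6, 0.3, -0.2]
width: 0.005
```

```bash
python3 -m pendant '[[1,[0,0,0.003],[0,0,0]],[1,[0,0,0.003],[0,0,0]]]';python3 - <<'E'
from h import *
c,s=snap('wrist','wrist12'); snap('scene','scene12');crop('scene12',250,150,350,250,6,'c13');snap('side','side12');crop('side12',300,170,410,260,7,'c15')
E
```

```text
time: 14.5
tcp_pos: [0.5506, -0.0504, 0.027]
orientation: [-0.001, 0.782, 0.624, -0.001]
contact_force: [0.1, -0.8, 0.1]
width: -0.003
```

View pics/c13.png

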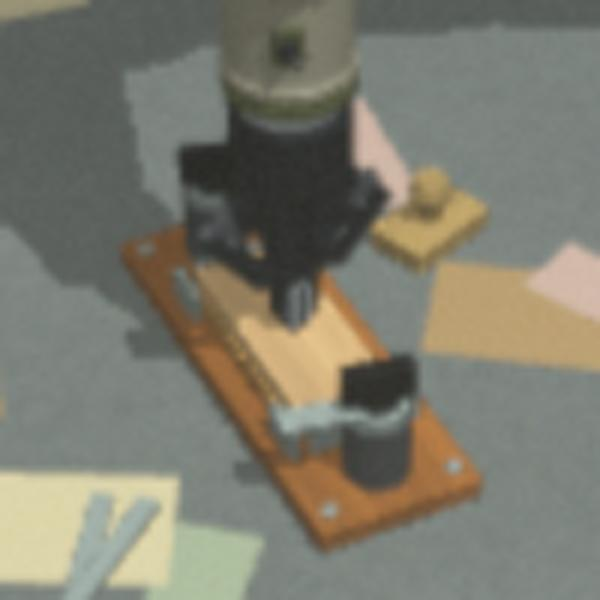

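View pics/c15.png

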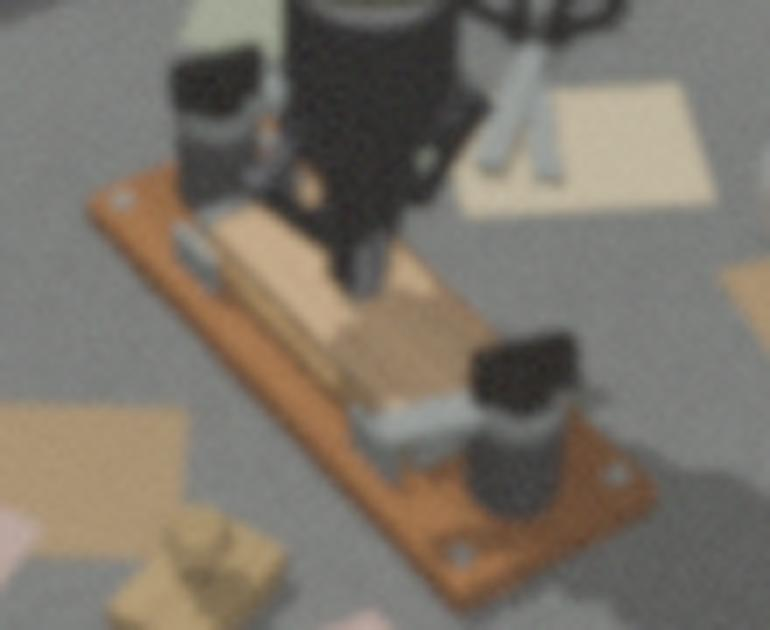

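View pics/wrist12.png

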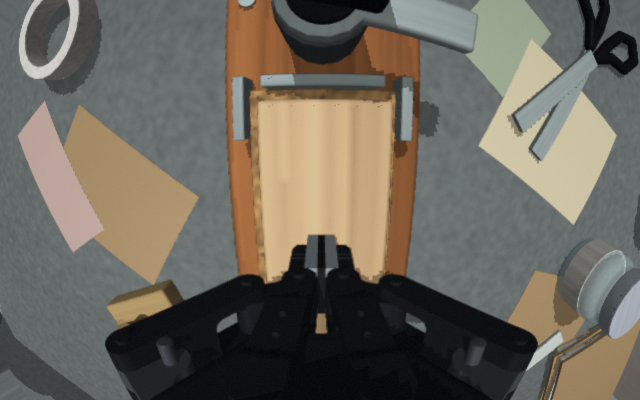

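```bash
python3 -m pendant '[[1,[0,0,0.002],[0,0,0]],[1,[0,0,0.002],[0,0,0]]]' ; python3 -m pendant '[[1,[0,0,0.002],[0,0,0]],[1,[0,0,0.002],[0,0,0]]]'
```

```text
time: 14.85
tcp_pos: [0.5509, -0.0505, 0.0256]
orientation: [-0.001, 0.782, 0.624, -0.001]
contact_force: [0.0, -0.0, 7.5]
width: 0.001
time: 15.05
tcp_pos: [0.551, -0.0504, 0.0239]
orientation: [-0.001, 0.782, 0.624, -0.001]
contact_force: [-1.0, 0.2, 9.6]
width: 0.0
```

```bash
python3 -m pendant '[[1,[0,0,0.002],[0,0,0]],[1,[0,0,0.002],[0,0,0]]]' ; python3 -m pendant '[[1,[0,0,0.0025],[0,0,0]],[1,[0,0,0.0025],[0,0,0]]]'; python3 -m pendant '[[1,[0,0,0.002],[0,0,0]],[1,[0,0,0.002],[0,0,0]]]'
```

```text
time: 15.25
tcp_pos: [0.551, -0.0505, 0.0224]
orientation: [-0.001, 0.782, 0.624, -0.001]
contact_force: [-1.9, 1.5, 9.5]
width: 0.002
time: 15.45
tcp_pos: [0.551, -0.0504, 0.0205]
orientation: [-0.001, 0.782, 0.624, -0.0]
contact_force: [-2.2, 0.2, 11.6]
width: -0.001
time: 15.65
tcp_pos: [0.551, -0.0505, 0.0198]
orientation: [-0.0, 0.782, 0.624, -0.0]
contact_force: [-2.8, 0.4, 18.7]
width: -0.002
```

Bottomed: the force jumps to 18.7 N after 6 mm of travel. I hold briefly, release and move over the metal plate.

```bash
python3 -m pendant '[[1,[0,0,0.0012],[0,0,0]],[1,[0,0,0.0012],[0,0,0]],[1,[0,0,0.0012],[0,0,0]]]' ; python3 -m pendant '[[1,[0,0,-0.03],[0,0,0]],[0.5,[0,0,-0.08],[0,0,0]],[0,[0,0,-0.13],[0,0,0]],[0,[0.05,0,-0.18],[0,0,0.15]],[0,[0.3415,-0.097,-0.18],[0,0,1.234]],[0,[0.3415,-0.097,-0.18],[0,0,1.234]],[0,[0.3415,-0.097,-0.18],[0,0,1.234]],[0,[0.3415,-0.097,-0.18],[0,0,1.234]],[0,[0.3415,-0.097,-0.18],[0,0,1.234]],[0,[0.3415,-0.097,-0.18],[0,0,1.234]],[0,[0.3415,-0.097,-0.18],[0,0,1.234]],[0,[0.3415,-0.097,-0.18],[0,0,1.234]],[0,[0.3415,-0.097,-0.18],[0,0,1.234]],[0,[0.3415,-0.097,-0.18],[0,0,1.234]]]'
python3 - <<'E'
from h import *
c,s=snap('wrist','wrist13'); crop('wrist13',240,60,400,260,3.75,'c16');snap('scene','scene13'); print(Rq(s['orientation']).as_matrix().round(4))
E
```

```text
time: 15.95
tcp_pos: [0.551, -0.0505, 0.0198]
orientation: [-0.0, 0.782, 0.624, 0.0]
contact_force: [-3.4, -0.1, 17.1]
width: -0.003
time: 17.35
tcp_pos: [0.5325, 0.3023, 0.2]
orientation: [0.0, 0.998, 0.057, -0.0]
contact_force: [-0.5, -0.6, -0.3]
width: 1.003
[[ 9.936e-01  1.131e-01 -2.000e-04]
 [ 1.131e-01 -9.936e-01 -3.000e-04]
 [-2.000e-04  2.000e-04 -1.000e+00]]
```

View pics/c16.png

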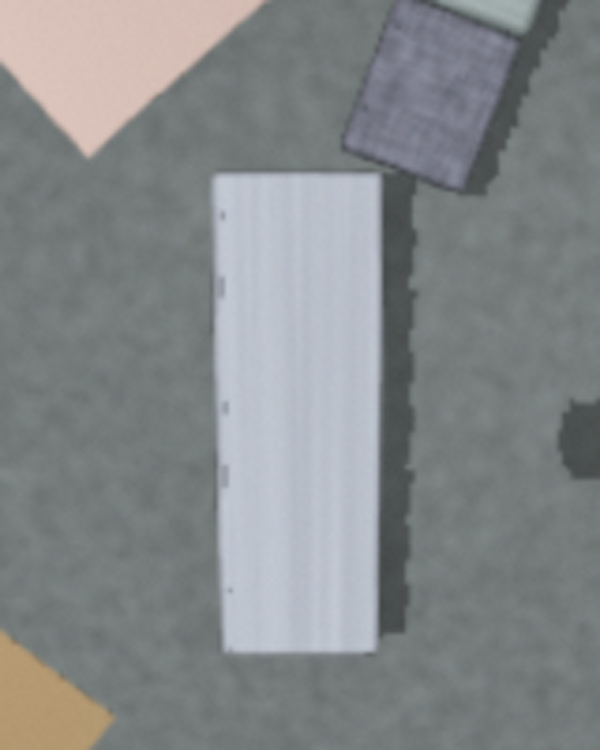

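View pics/wrist13.png

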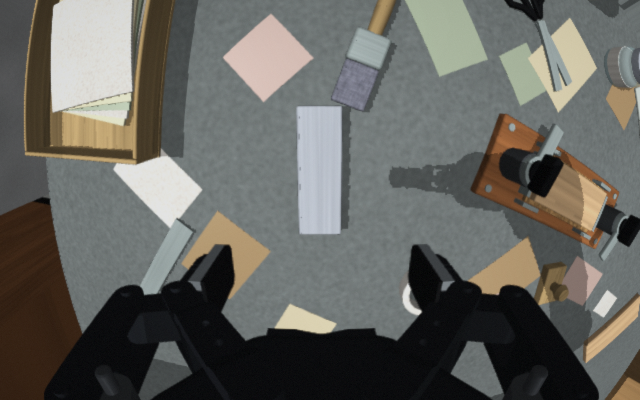

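```bash
python3 - <<'E'
from h import *
fit('wrist13',f([(213,174),(382,174),(378,653),(222,653)],240,60,3.75),.02)
E
```

```text
wrist13 [[0.6037, 0.3373], [0.6092, 0.2884], [0.4612, 0.2706], [0.4556, 0.3201]] c [0.5324 0.3041] L [0.0492 0.1491 0.0498 0.1491] ang [ -83.6 -173.2   96.5    6.6]
```

```bash
python3 -m pendant '[[0.2,[0,-0.0018,0.05],[0,0,0]],[0.25,[0,-0.0018,0.1],[0,0,0]],[0.25,[0,-0.0018,0.15],[0,0,0]],[0.25,[0,-0.0018,0.19],[0,0,0]],[0.25,[0,-0.0018,0.205],[0,0,0]],[0.25,[0,-0.0018,0.21],[0,0,0]],[0.25,[0,-0.0018,0.21],[0,0,0]]]' 100
python3 - <<'E'
from h import *
c,s=snap('wrist','wrist14'); snap('side','side14'); crop('side14',230,120,330,195,8,'c17')
E
```

```text
time: 18.15
tcp_pos: [0.5334, 0.3036, -0.0091]
orientation: [-0.0, 0.998, 0.056, 0.0]
contact_force: [0.3, 0.4, 0.3]
width: 0.745
```

View pics/wrist14.png

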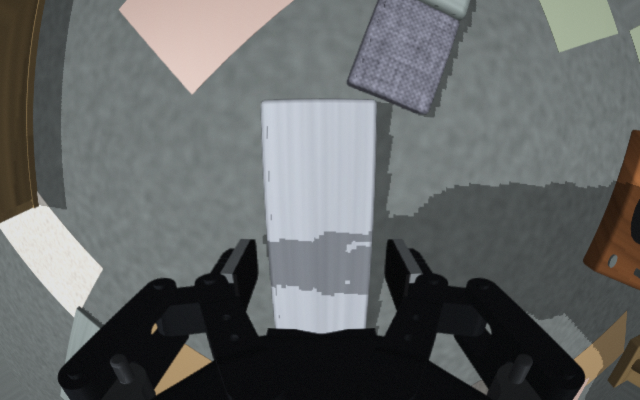

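View pics/c17.png

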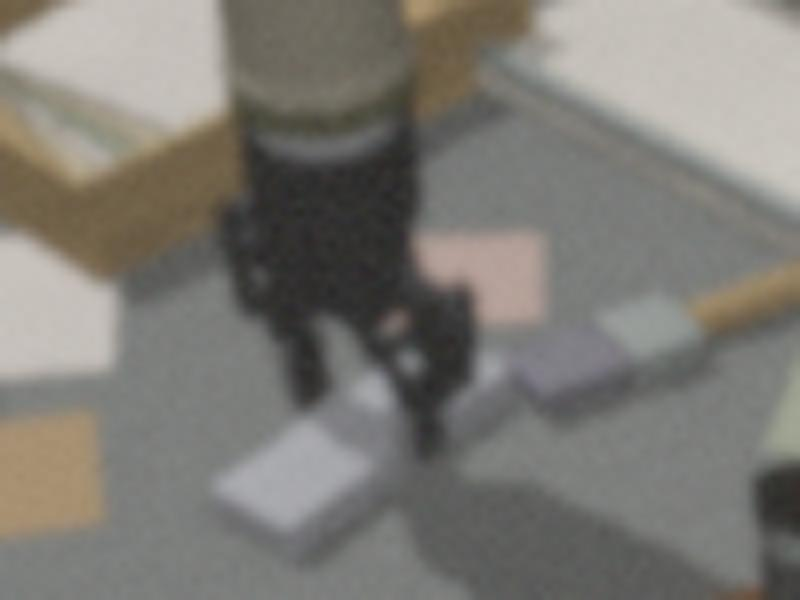

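```bash
python3 -m pendant '[[0.25,[0,0,0.005],[0,0,0]],[0.25,[0,0,0.007],[0,0,0]],[0.4,[0,0,0.007],[0,0,0]],[0.6,[0,0,0.007],[0,0,0]],[0.8,[0,0,0.007],[0,0,0]],[0.8,[0,0,0.007],[0,0,0]],[0.8,[0,0,0.007],[0,0,0]],[0.8,[0,0,0.007],[0,0,0]]]' 100
python3 -m pendant '[[0.8,[0,0,-0.02],[0,0,0]],[0.8,[0,0,-0.05],[0,0,0]],[0.8,[0,0,-0.05],[0,0,0]]]'
python3 - <<'E'
from h import *
c,s=snap('wrist','wrist15'); snap('side','side15'); crop('side15',230,120,330,195,8,'c17')
E
```

```text
time: 19.05
tcp_pos: [0.5339, 0.3046, -0.0139]
orientation: [-0.001, 0.998, 0.056, 0.001]
contact_force: [-1.6, -0.9, 9.9]
width: 0.554
time: 19.35
tcp_pos: [0.5351, 0.3051, 0.039]
orientation: [-0.002, 0.998, 0.056, 0.003]
contact_force: [0.1, -0.5, -3.1]
width: 0.554
```

View pics/wrist15.png

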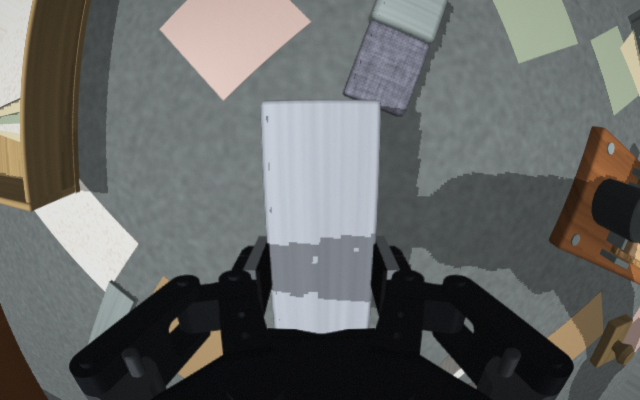

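View pics/c17.png

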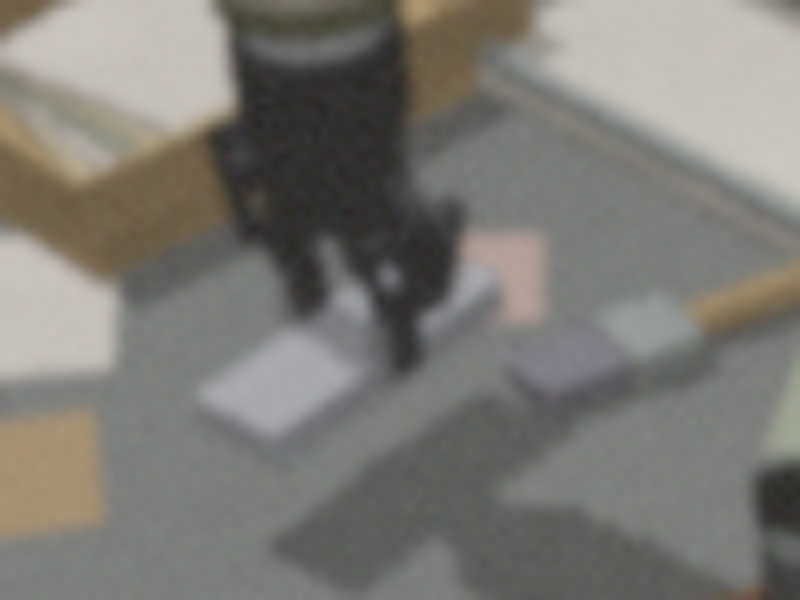

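```bash
python3 -m pendant '[[0.8,[0,0,-0.05],[0,0,0]],[0.8,[0,0,-0.1],[0,0,0]],[0.8,[0,0.03,-0.145],[0,0,-0.1]],[0.8,[-0.023,0.354,-0.16],[0,0,-1.235]],[0.8,[-0.023,0.354,-0.16],[0,0,-1.235]],[0.8,[-0.023,0.354,-0.16],[0,0,-1.235]],[0.8,[-0.023,0.354,-0.16],[0,0,-1.235]],[0.8,[-0.023,0.354,-0.16],[0,0,-1.235]],[0.8,[-0.023,0.354,-0.16],[0,0,-1.235]],[0.8,[-0.023,0.354,-0.16],[0,0,-1.235]],[0.8,[-0.023,0.354,-0.16],[0,0,-1.235]],[0.8,[-0.023,0.354,-0.16],[0,0,-1.235]],[0.8,[-0.023,0.354,-0.16],[0,0,-1.235]],[0.8,[-0.023,0.354,-0.16],[0,0,-1.235]]]'
python3 - <<'E'
from h import *
c,s=snap('wrist','wrist16'); print(s['tcp_pos'],Rq(s['orientation']).as_matrix().round(4));crop('wrist16',160,20,480,260,2.5,'c14')
E
```

```text
time: 20.85
tcp_pos: [0.5497, -0.0489, 0.1947]
orientation: [-0.001, 0.782, 0.624, 0.002]
contact_force: [0.9, 0.3, -3.8]
width: 0.557
[ 0.54974441 -0.04891975  0.19465471] [[ 0.2218  0.9751  0.0021]
 [ 0.9751 -0.2218  0.0034]
 [ 0.0038  0.0013 -1.    ]]
```

View pics/c14.png

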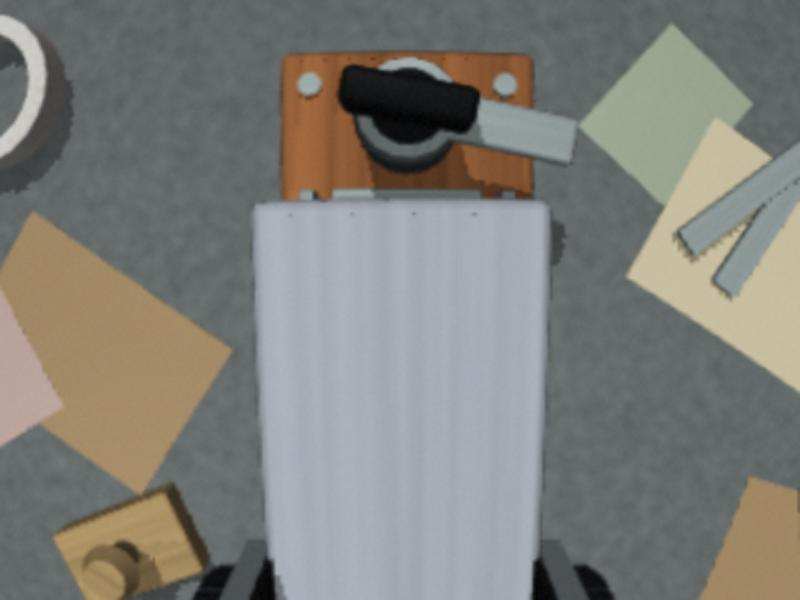

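```bash
python3 -m pendant '[[0.8,[0,0.0028,0.05],[0,0,0]],[0.8,[0,0.0028,0.1],[0,0,0]],[0.8,[0,0.0028,0.13],[0,0,0]],[0.8,[0,0.0028,0.142],[0,0,0]],[0.8,[0,0.0028,0.145],[0,0,0]],[0.8,[0,0.0028,0.145],[0,0,0]]]'
python3 - <<'E'
from h import *
c,s=snap('wrist','wrist17');crop('wrist17',180,20,460,230,2.8,'c18'); print(s['tcp_pos'],Rq(s['orientation']).as_matrix().round(4))
snap('scene','scene17');crop('scene17',250,150,350,250,6,'c13')
E
```

```text
time: 21.5
tcp_pos: [0.5536, -0.0487, 0.0505]
orientation: [-0.0, 0.781, 0.624, 0.002]
contact_force: [0.4, -0.4, -3.5]
width: 0.557
[ 0.55358691 -0.04872829  0.0504897 ] [[ 0.221   0.9753  0.0033]
 [ 0.9753 -0.221   0.0032]
 [ 0.0038  0.0025 -1.    ]]
```

View pics/c18.png

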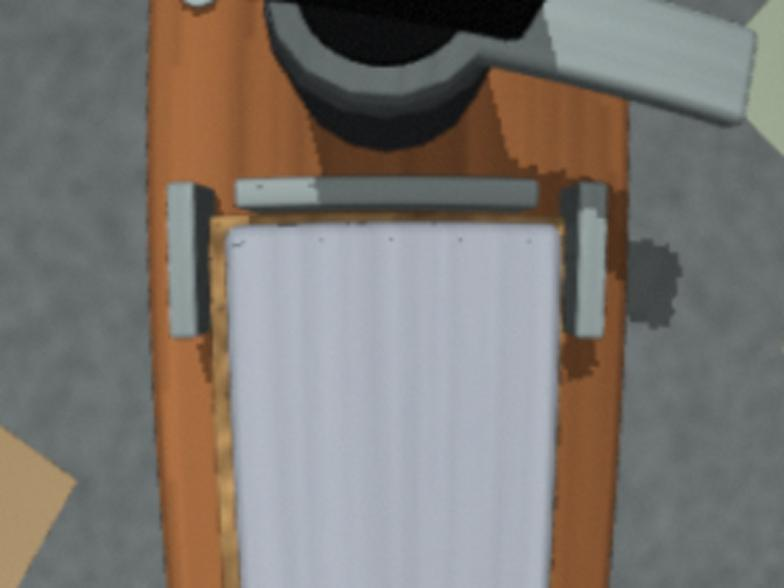

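View pics/c13.png

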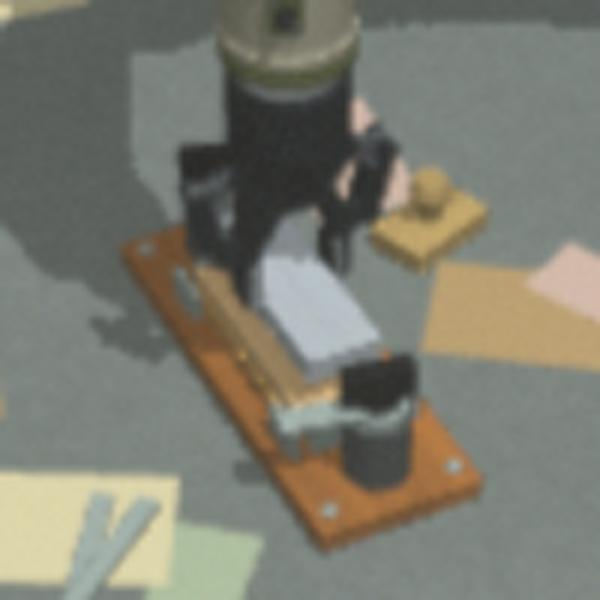

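```bash
python3 - <<'E'
from h import *
crop('wrist12',220,60,430,200,3.8,'c19'); crop('wrist11',250,70,390,200,5,'c20')
s=load('wrist17')['s']
p=pix2w('wrist17',f([(230,226),(560,226),(550,586),(241,586)],180,20,2.8),s['tcp_pos'][2]+.034)[:,:2]
tx=np.array([.2215,.9752]);ty=np.array([.9752,-.2215])
print('plate',[(q@tx,q@ty) for q in p],'tcp',s['tcp_pos'][:2]@tx,s['tcp_pos'][:2]@ty)
E
```

```text
plate [(np.float64(0.14958745865473183), np.float64(0.525961780460405)), (np.float64(0.1496183564794086), np.float64(0.5747564730815363)), (np.float64(0.09304499121583105), np.float64(0.5753731271369422)), (np.float64(0.09308252473838906), np.float64(0.5255695967824761))] tcp 0.07509967308446597 0.550651266532332
```

View pics/c19.png

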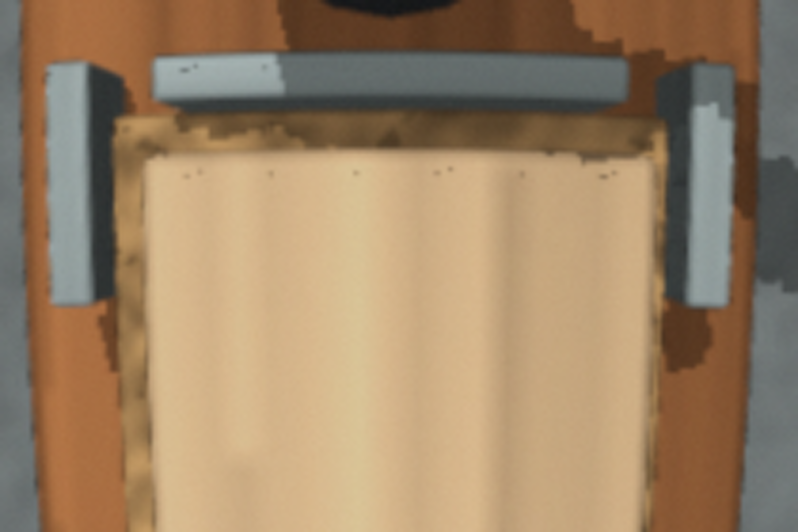

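View pics/c20.png

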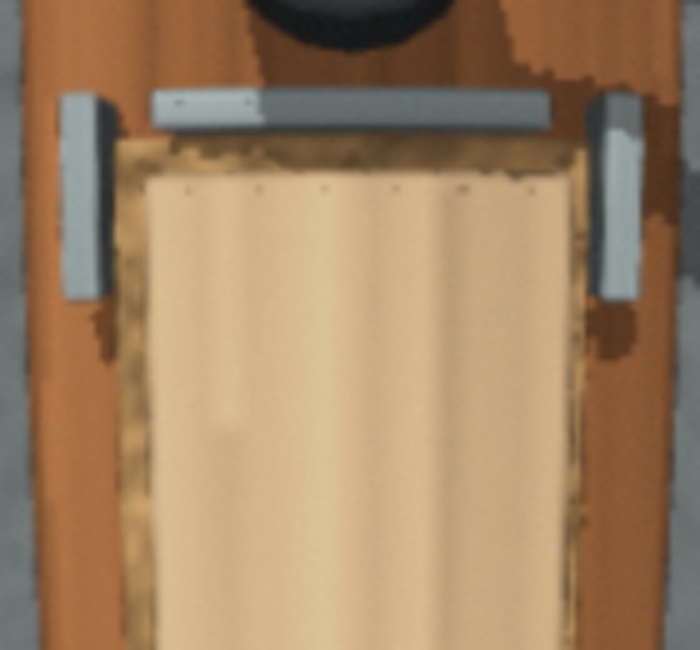

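```bash
python3 - <<'E'
from h import *
tx=np.array([.2215,.9752]);ty=np.array([.9752,-.2215])
for t,uv,o in (('wrist12',[(146,155),(655,155),(640,525),(160,525)],(220,60,3.8)),('wrist11',[(147,178),(570,178),(560,645),(158,645)],(250,70,5))):
    p=pix2w(t,f(uv,*o),.044)[:,:2]; print(t,[(round(q@tx,4),round(q@ty,4)) for q in p])
for t,uv,o in (('wrist12',[(115,118),(663,122)],(220,60,3.8)),('wrist11',[(115,140),(588,150)],(250,70,5))):
    p=pix2w(t,f(uv,*o),.032)[:,:2]; print('bed',t,[(round(q@tx,4),round(q@ty,4)) for q in p])
E
```

```text
wrist12 [(np.float64(0.1481), np.float64(0.5186)), (np.float64(0.1483), np.float64(0.5815)), (np.float64(0.1006), np.float64(0.5814)), (np.float64(0.1006), np.float64(0.5188))]
wrist11 [(np.float64(0.1472), np.float64(0.5187)), (np.float64(0.1472), np.float64(0.5813)), (np.float64(0.0752), np.float64(0.5815)), (np.float64(0.0752), np.float64(0.5186))]
bed wrist12 [(np.float64(0.1538), np.float64(0.512)), (np.float64(0.1533), np.float64(0.5853))]
bed wrist11 [(np.float64(0.1536), np.float64(0.5121)), (np.float64(0.152), np.float64(0.5858))]
```

```bash
python3 -m pendant '[[0.8,[-0.0015,-0.0005,0.01],[0,0,0]],[0.8,[-0.0018,-0.0005,0.016],[0,0,0]],[0.8,[-0.0018,-0.0005,0.018],[0,0,0]],[0.8,[-0.0018,-0.0005,0.018],[0,0,0]]]'; python3 -m pendant '[[0.8,[0,0,0.0015],[0,0,0]],[0.8,[0,0,0.0015],[0,0,0]]]'; python3 -m pendant '[[0.8,[0,0,0.001],[0,0,0]],[0.8,[0,0,0.001],[0,0,0]]]'
```

```text
time: 22.0
tcp_pos: [0.5529, -0.0506, 0.033]
orientation: [0.0, 0.781, 0.624, 0.003]
contact_force: [0.2, 0.3, -2.7]
width: 0.557
time: 22.2
tcp_pos: [0.5529, -0.0506, 0.0314]
orientation: [0.0, 0.781, 0.624, 0.003]
contact_force: [0.8, 0.5, -3.4]
width: 0.555
time: 22.4
tcp_pos: [0.5529, -0.0506, 0.0303]
orientation: [-0.0, 0.781, 0.624, 0.003]
contact_force: [-0.2, 0.2, -3.0]
width: 0.554
```

```bash
python3 -m pendant '[[0.8,[0,0,0.001],[0,0,0]],[0.8,[0,0,0.001],[0,0,0]]]'; python3 -m pendant '[[0.8,[0,0,0.001],[0,0,0]],[0.8,[0,0,0.001],[0,0,0]]]'
```

```text
time: 22.6
tcp_pos: [0.553, -0.0506, 0.0296]
orientation: [0.0, 0.781, 0.624, 0.003]
contact_force: [-0.6, 0.1, 4.4]
width: 0.551
time: 22.8
tcp_pos: [0.553, -0.0506, 0.0288]
orientation: [0.0, 0.781, 0.624, 0.003]
contact_force: [-2.4, 0.4, 4.5]
width: 0.559
```

```bash
python3 -m pendant '[[0.8,[0,0,-0.001],[0,0,0]],[0.3,[0,0,-0.001],[0,0,0]],[0.1,[0,0,-0.001],[0,0,0]],[0.1,[0,0,-0.001],[0,0,0]],[0.1,[0,0,-0.001],[0,0,0]],[0.1,[0,0,-0.03],[0,0,0]],[0.1,[0,0,-0.08],[0,0,0]],[1,[0,0,-0.09],[0,0,0]],[1,[0,0,-0.09],[0,0,0]],[1,[0,0,-0.09],[0,0,0]],[1,[0,0,-0.09],[0,0,0]],[1,[0,0,-0.09],[0,0,0]],[1,[0,0,-0.09],[0,0,0]],[1,[0,0,-0.09],[0,0,0]]]' 40
python3 - <<'E'
from h import *
c,s=snap('wrist','wrist18');crop('wrist18',200,20,440,290,2.2,'c18'); print(s['tcp_pos'])
E
```

```text
time: 24.2
tcp_pos: [0.5524, -0.0509, 0.1182]
orientation: [-0.0, 0.781, 0.624, 0.002]
contact_force: [0.1, 0.0, -0.4]
width: 0.002
[ 0.55236063 -0.05089454  0.11821491]
```

View pics/c18.png

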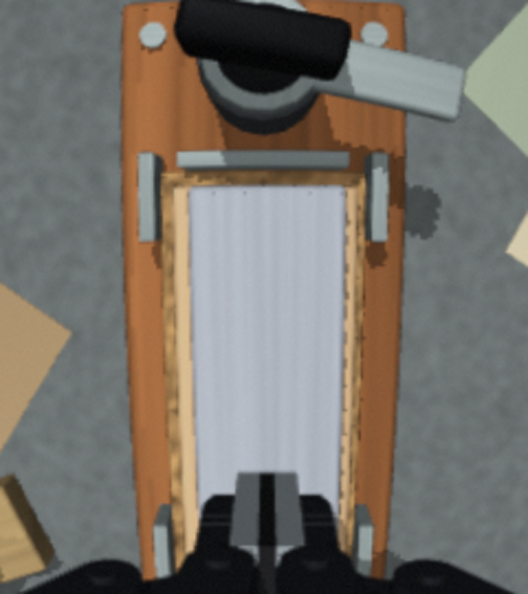

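The plate sits square on the board, about 1 mm off centre. Now I press it.

```bash
python3 -m pendant '[[1,[0,0,0.04],[0,0,0]],[1,[0,0,0.062],[0,0,0]],[1,[0,0,0.068],[0,0,0]],[1,[0,0,0.068],[0,0,0]]]'; python3 -m pendant '[[1,[0,0,0.004],[0,0,0]],[1,[0,0,0.004],[0,0,0]]]'; python3 -m pendant '[[1,[0,0,0.003],[0,0,0]],[1,[0,0,0.003],[0,0,0]]]'
```

```text
time: 24.65
tcp_pos: [0.5522, -0.0507, 0.0497]
orientation: [-0.001, 0.781, 0.624, 0.002]
contact_force: [-0.5, 0.8, 0.1]
width: -0.002
time: 24.85
tcp_pos: [0.5526, -0.0507, 0.0463]
orientation: [-0.0, 0.781, 0.624, 0.002]
contact_force: [0.3, -0.9, -0.6]
width: -0.001
time: 25.05
tcp_pos: [0.5529, -0.0507, 0.0439]
orientation: [-0.0, 0.781, 0.624, 0.003]
contact_force: [-1.4, -0.4, 5.7]
width: -0.0
```

```bash
python3 -m pendant '[[1,[0,0,0.002],[0,0,0]],[1,[0,0,0.003],[0,0,0]]]'; python3 -m pendant '[[1,[0,0,0.002],[0,0,0]],[1,[0,0,0.0025],[0,0,0]]]';python3 -m pendant '[[1,[0,0,0.002],[0,0,0]],[1,[0,0,0.0025],[0,0,0]],[1,[0,0,0.0025],[0,0,0]]]'
```

```text
time: 25.25
tcp_pos: [0.553, -0.0507, 0.0416]
orientation: [0.0, 0.782, 0.624, 0.003]
contact_force: [-2.2, 0.6, 8.0]
width: 0.0
time: 25.45
tcp_pos: [0.553, -0.0507, 0.0398]
orientation: [0.0, 0.782, 0.624, 0.003]
contact_force: [-3.3, 0.6, 14.6]
width: 0.002
time: 25.75
tcp_pos: [0.5531, -0.0507, 0.0397]
orientation: [0.001, 0.782, 0.624, 0.004]
contact_force: [-6.9, 1.1, 29.8]
width: -0.002
```

The plate is bottomed too: 29.8 N, with no more travel. Going to the left knob next.

```bash
python3 -m pendant '[[1,[0,0,-0.02],[0,0,0]],[1,[0,0,-0.07],[0,0,0]],[0.5,[0,0,-0.11],[0,0,0]],[0.5,[0.115,-0.0015,-0.13],[0,0,-1.4]],[0.5,[0.115,-0.0015,-0.13],[0,0,-1.4]],[0.5,[0.115,-0.0015,-0.13],[0,0,-1.4]],[0.5,[0.115,-0.0015,-0.13],[0,0,-1.4]],[0.5,[0.115,-0.0015,-0.13],[0,0,-1.4]],[0.5,[0.115,-0.0015,-0.13],[0,0,-1.4]],[0.5,[0.115,-0.0015,-0.13],[0,0,-1.4]],[0.5,[0.115,-0.0015,-0.13],[0,0,-1.4]],[0.5,[0.115,-0.0015,-0.13],[0,0,-1.4]],[0.5,[0.115,-0.0015,-0.13],[0,0,-1.4]],[0.5,[0.115,-0.0015,-0.13],[0,0,-1.4]],[0.5,[0.115,-0.0015,-0.13],[0,0,-1.4]]]' 40
python3 - <<'E'
from h import *
c,s=snap('wrist','wrist19'); print(s['tcp_pos'],s['joints'],Rq(s['orientation']).as_matrix().round(4)); snap('scene','scene19');crop('scene19',250,150,350,250,6,'c13')
E
```

```text
time: 27.25
tcp_pos: [0.5763, 0.0611, 0.1703]
orientation: [0.003, 0.197, 0.98, 0.002]
contact_force: [0.0, 0.3, 0.1]
width: 0.498
[0.57631054 0.06111141 0.17032867] [ 0.02421856  0.49244049 -0.3223266   1.97076337  0.23028585  0.70594687
  0.73673186] [[-0.9224  0.3863  0.0066]
 [ 0.3863  0.9224  0.0035]
 [-0.0047  0.0058 -1.    ]]
```

View pics/wrist19.png

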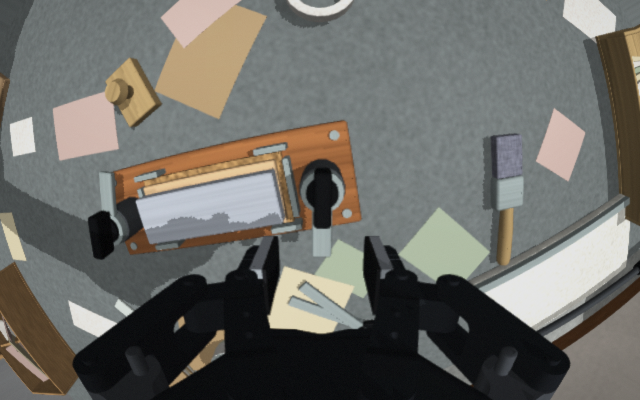

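View pics/c13.png

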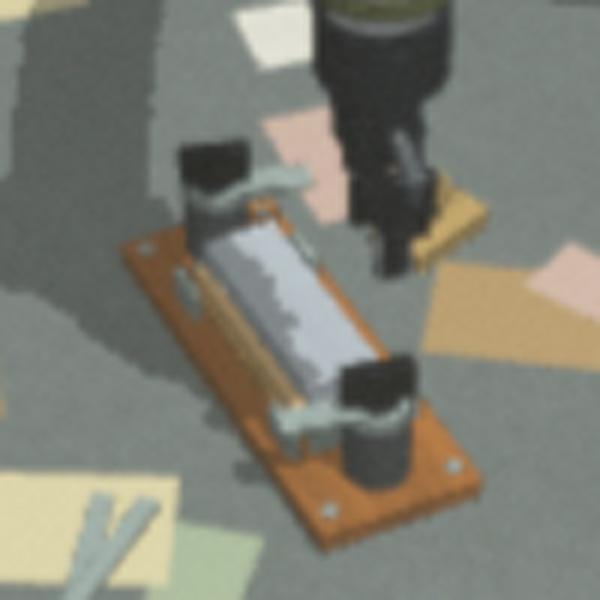

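```bash
python3 - <<'E'
from h import *
crop('wrist19',270,140,370,270,5,'c21'); print(pix2w('wrist19',[(322,168),(322,197),(322,228)],.103))
E
```

```text
[[0.55239179 0.07290049 0.103     ]
 [0.57337049 0.06413357 0.103     ]
 [0.59710832 0.05421958 0.103     ]]
```

View pics/c21.png

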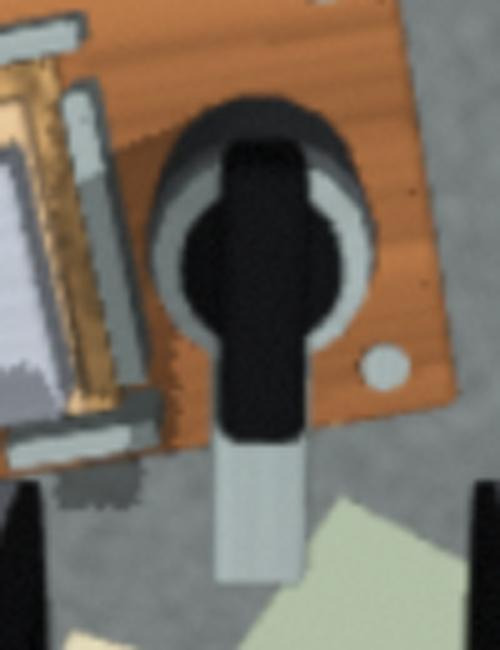

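```bash
python3 -m pendant '[[0.5,[0,0.0007,0.04],[0,0,0]],[0.5,[0,0.0007,0.08],[0,0,0]],[0.5,[0,0.0007,0.1],[0,0,0]],[0.5,[0,0.0007,0.105],[0,0,0]],[0.5,[0,0.0007,0.105],[0,0,0]]]' 30
python3 - <<'E'
from h import *
c,s=snap('wrist','wrist20'); snap('side','side20');crop('side20',290,150,400,240,7,'c15')
E
```

```text
time: 27.85
tcp_pos: [0.5771, 0.0625, 0.065]
orientation: [0.002, 0.197, 0.98, 0.002]
contact_force: [-0.3, -0.5, -0.2]
width: 0.496
```

View pics/wrist20.png

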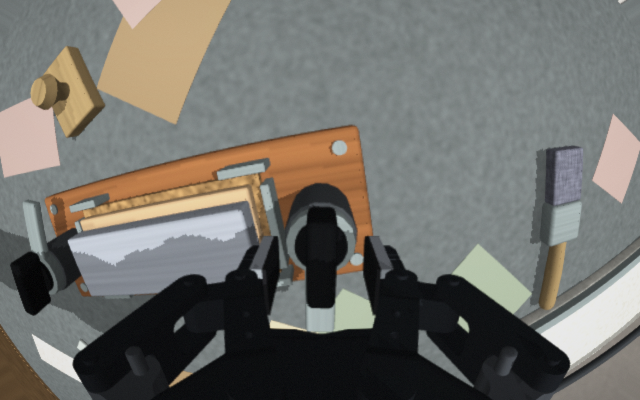

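View pics/c15.png

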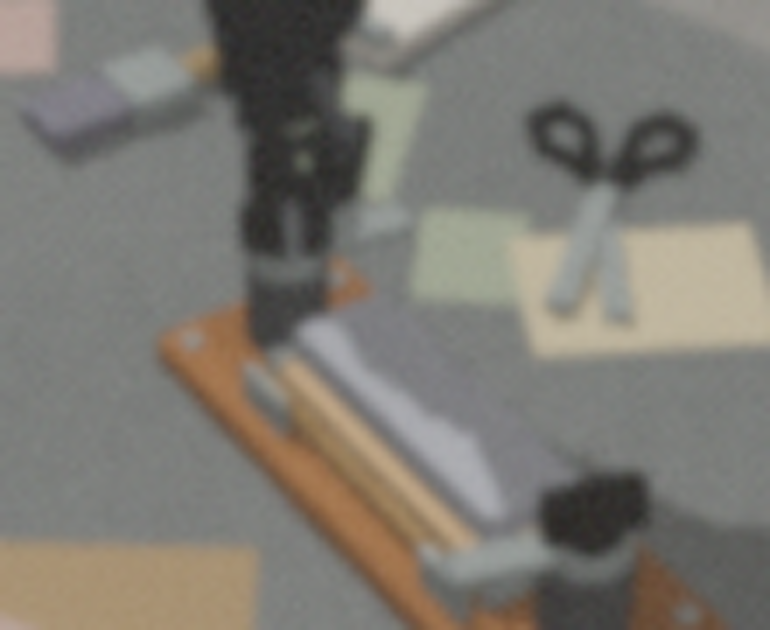

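```bash
python3 -m pendant '[[0.8,[0,0,0],[0,0,0]],[0.95,[0,0,0],[0,0,0]],[0.95,[0,0,0],[0,0,0]],[0.95,[0,0,0],[0,0,0]],[0.95,[0,0,0],[0,0,0]]]' 30
```

```text
time: 28.45
tcp_pos: [0.5786, 0.0619, 0.0678]
orientation: [0.005, 0.197, 0.98, 0.002]
contact_force: [-1.0, -2.2, 7.1]
width: 0.155
```

```bash
python3 -m pendant '[[0.95,[0,0,-0.001],[0,0,0.15]],[0.95,[0,0,-0.001],[0,0,0.29]],[0.95,[0,0,-0.001],[0,0,0.43]],[0.95,[0,0,-0.001],[0,0,0.57]]]'; python3 -m pendant '[[0.95,[0,0,0],[0,0,0.14]],[0.95,[0,0,0],[0,0,0.28]],[0.95,[0,0,0],[0,0,0.42]],[0.95,[0,0,0],[0,0,0.52]],[0.95,[0,0,0],[0,0,0.52]]]'
python3 - <<'E'
from h import *
c,s=snap('wrist','wrist21');m=Rq(s['orientation']).as_matrix(); print('toolx ang',np.degrees(np.arctan2(m[1,0],m[0,0])),s['ft_torque'])
E
```

```text
time: 28.85
tcp_pos: [0.5779, 0.0613, 0.0681]
orientation: [0.003, 0.467, 0.884, 0.003]
contact_force: [2.0, -0.8, -16.0]
width: 0.157
time: 29.35
tcp_pos: [0.5772, 0.061, 0.068]
orientation: [0.002, 0.68, 0.734, 0.003]
contact_force: [-0.1, -0.7, -5.7]
width: 0.152
toolx ang 94.37817673503365 [-0.4901151   0.31834573 -0.02534635]
```

View pics/wrist21.png

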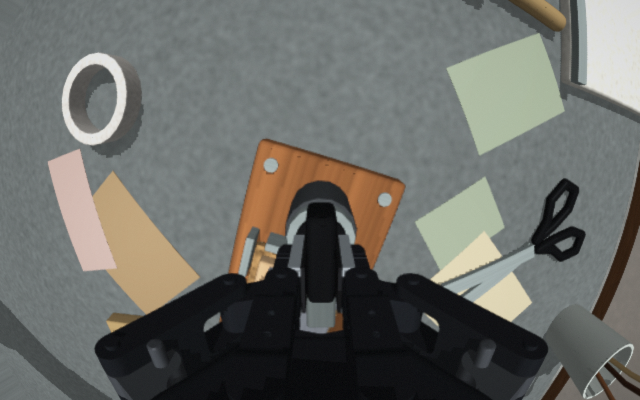

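```bash
python3 -m pendant '[[0.95,[0,0,0.0005],[0,0,0.14]],[0.95,[0,0,0.0005],[0,0,0.26]],[0.95,[0,0,0.0005],[0,0,0.3]],[0.95,[0,0,0.0005],[0,0,0.32]],[0.95,[0,0,0.0005],[0,0,0.34]],[0.95,[0,0,0.0005],[0,0,0.34]]]'
python3 - <<'E'
from h import *
c,s=snap('wrist','wrist22');m=Rq(s['orientation']).as_matrix(); print('toolx ang',np.degrees(np.arctan2(m[1,0],m[0,0])),s['ft_torque'])
E
```

```text
time: 30.0
tcp_pos: [0.5769, 0.0611, 0.0679]
orientation: [0.001, 0.792, 0.611, 0.003]
contact_force: [-3.7, -1.3, 5.4]
width: 0.153
toolx ang 75.3266911078587 [-0.36631537  0.9392585   0.76775967]
```

End stop felt (0.77 N·m). Releasing and going to the right knob.

```bash
python3 -m pendant '[[0.6,[0,0,0],[0,0,0]],[0.5,[0,0,0],[0,0,0]],[0.5,[0,0,0],[0,0,0]],[0.5,[0,0,-0.04],[0,0,0]],[0.5,[0,0,-0.09],[0,0,0]],[0.5,[0,0,-0.1],[0,0,0]]]'
python3 - <<'E'
from h import *
c,s=snap('wrist','wrist23');m=Rq(s['orientation']).as_matrix(); print(s['tcp_pos'],m.round(4))
snap('scene','scene23');crop('scene23',250,150,350,250,6,'c13')
t=np.array([.5262,-.1622,.17]); print(m.T@(t-s['tcp_pos']),np.degrees(np.arctan2(m[1,0],m[0,0])))
E
```

```text
time: 30.65
tcp_pos: [0.5789, 0.0609, 0.1726]
orientation: [0.003, 0.792, 0.611, 0.007]
contact_force: [0.6, -0.4, -0.5]
width: 0.504
[0.5788939  0.06090498 0.17258458] [[ 0.2532  0.9673  0.0141]
 [ 0.9674 -0.2532  0.0032]
 [ 0.0067  0.0128 -0.9999]]
[-0.22918931  0.00549052  0.00112916] 75.33526170457387
```

View pics/wrist23.png

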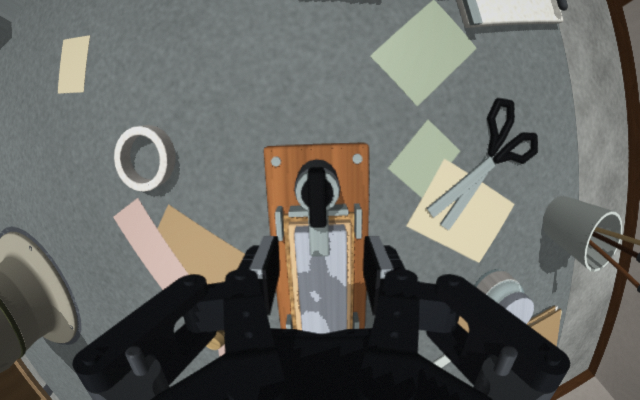

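View pics/c13.png

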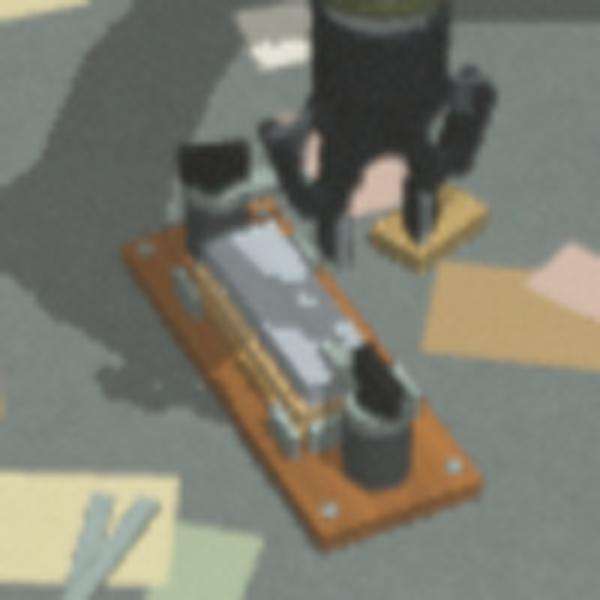

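```bash
python3 -m pendant '[[0.5,[-0.229,0.0055,0],[0,0,-1.433]],[0.5,[-0.229,0.0055,0],[0,0,-1.433]],[0.5,[-0.229,0.0055,0],[0,0,-1.433]],[0.5,[-0.229,0.0055,0],[0,0,-1.433]],[0.5,[-0.229,0.0055,0],[0,0,-1.433]],[0.5,[-0.229,0.0055,0],[0,0,-1.433]],[0.5,[-0.229,0.0055,0],[0,0,-1.433]],[0.5,[-0.229,0.0055,0],[0,0,-1.433]],[0.5,[-0.229,0.0055,0],[0,0,-1.433]],[0.5,[-0.229,0.0055,0],[0,0,-1.433]],[0.5,[-0.229,0.0055,0],[0,0,-1.433]],[0.5,[-0.229,0.0055,0],[0,0,-1.433]]]'
python3 - <<'E'
from h import *
c,s=snap('wrist','wrist24');m=Rq(s['orientation']).as_matrix(); print(s['tcp_pos'],m.round(4),s['joints']);crop('wrist24',220,120,420,270,4,'c21')
E
```

```text
time: 31.95
tcp_pos: [0.5247, -0.1617, 0.1676]
orientation: [0.005, 0.197, 0.98, 0.003]
contact_force: [0.2, 0.3, -0.2]
width: 0.5
[ 0.52465507 -0.16169991  0.16757929] [[-0.9226  0.3857  0.0101]
 [ 0.3857  0.9226  0.004 ]
 [-0.0077  0.0076 -0.9999]] [ 0.37654197  0.45576113 -0.24591331  2.04436611  0.1685506   0.65092375
  1.19612646]
```

View pics/c21.png

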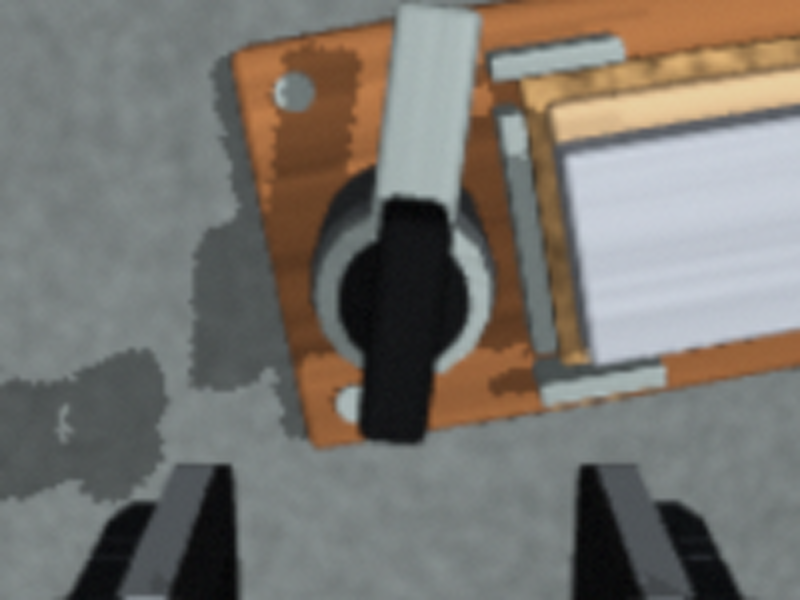

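```bash
python3 - <<'E'
from h import *
print(pix2w('wrist24',[(323.7,171),(318.3,230)],.103), pix2w('wrist24',[(323.7,171),(318.3,230)],.103).mean(0))
E
```

```text
[[ 0.5030492  -0.14941573  0.103     ]
 [ 0.545128   -0.17149944  0.103     ]] [ 0.5240886  -0.16045758  0.103     ]
```

```bash
python3 -m pendant '[[0.5,[0,0,0.03],[0.0076,0.0077,0.087]],[0.5,[0,0,0.07],[0.0076,0.0077,0.087]],[0.5,[0,0,0.095],[0.0076,0.0077,0.087]],[0.5,[0,0,0.1],[0.0076,0.0077,0.087]],[0.5,[0,0,0.1],[0.0076,0.0077,0.087]]]' 30
python3 -m pendant '[[0.8,[0,0,0],[0,0,0]],[0.95,[0,0,0],[0,0,0]],[0.95,[0,0,0],[0,0,0]],[0.95,[0,0,0],[0,0,0]],[0.95,[0,0,0],[0,0,0]]]' 30
python3 - <<'E'
from h import *
c,s=snap('wrist','wrist25');m=Rq(s['orientation']).as_matrix(); print('toolx ang',np.degrees(np.arctan2(m[1,0],m[0,0])))
E
```

```text
time: 32.5
tcp_pos: [0.5255, -0.1609, 0.0672]
orientation: [-0.001, 0.239, 0.971, 0.0]
contact_force: [-0.1, -0.4, 0.1]
width: 0.499
time: 33.0
tcp_pos: [0.5261, -0.1619, 0.0687]
orientation: [0.0, 0.24, 0.971, -0.0]
contact_force: [-2.2, -3.5, 7.8]
width: 0.152
toolx ang 152.25707928105598
```

View pics/wrist25.png

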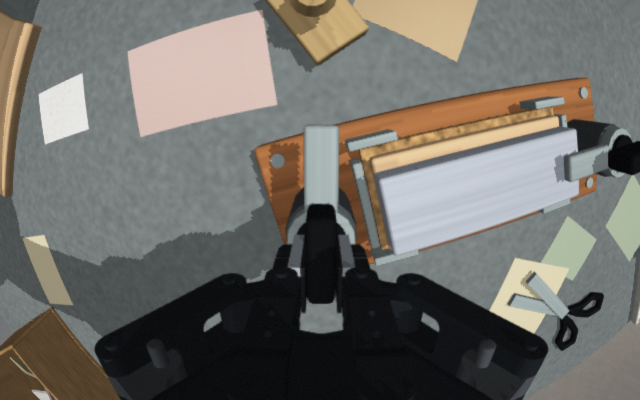

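Gripped. I turn it from 152° to just past 77°, which is about 1.31 rad plus a margin of 0.03.

```bash
python3 -m pendant '[[0.95,[0,0,0],[0,0,0.15]],[0.95,[0,0,0],[0,0,0.29]],[0.95,[0,0,0],[0,0,0.43]],[0.95,[0,0,0],[0,0,0.57]],[0.95,[0,0,0],[0,0,0.71]],[0.95,[0,0,0],[0,0,0.85]],[0.95,[0,0,0],[0,0,0.98]],[0.95,[0,0,0],[0,0,1.1]],[0.95,[0,0,0],[0,0,1.2]],[0.95,[0,0,0],[0,0,1.28]],[0.95,[0,0,0],[0,0,1.32]],[0.95,[0,0,0],[0,0,1.34]],[0.95,[0,0,0],[0,0,1.34]]]'
python3 - <<'E'
from h import *
c,s=snap('wrist','wrist26');m=Rq(s['orientation']).as_matrix(); print('toolx ang',np.degrees(np.arctan2(m[1,0],m[0,0])),s['ft_torque'])
E
```

```text
time: 34.35
tcp_pos: [0.5258, -0.1621, 0.0688]
orientation: [0.0, 0.79, 0.613, -0.0]
contact_force: [-2.0, -3.8, -4.1]
width: 0.154
toolx ang 75.58089554715939 [-0.79262749  0.30954751  0.75199997]
```

View pics/wrist26.png

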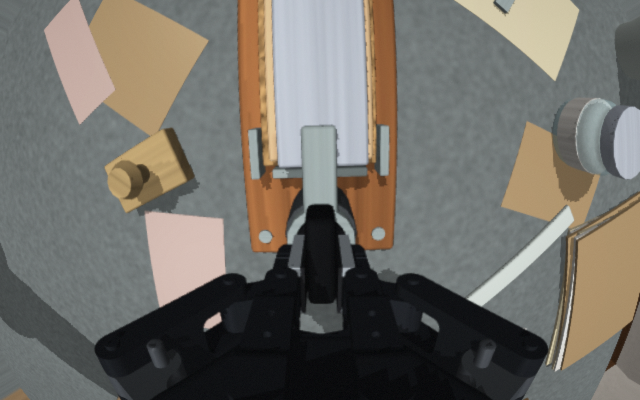

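The end stop is felt here too (0.75 N·m at 75.6°). Releasing, backing off and making the final check.

```bash
python3 -m pendant '[[0.6,[0,0,0],[0,0,0]],[0.5,[0,0,0],[0,0,0]],[0.5,[0,0,0],[0,0,0]],[0.5,[0,0,-0.04],[0,0,0]],[0.5,[0,0,-0.09],[0,0,0]],[0.5,[0,0,-0.14],[0,0,0]],[0.5,[-0.05,0,-0.16],[0,0,0]],[0.5,[-0.08,0,-0.16],[0,0,0]],[0.5,[-0.08,0,-0.16],[0,0,0]]]'
python3 - <<'E'
from h import *
snap('wrist','wrist27');snap('scene','scene27');crop('scene27',250,160,350,250,7,'c13');snap('side','side27');crop('wrist27',220,20,440,250,2.5,'c14')
E
```

```text
time: 35.3
tcp_pos: [0.5048, -0.2442, 0.2306]
orientation: [0.002, 0.792, 0.611, 0.0]
contact_force: [-0.3, 0.1, -0.0]
width: 0.502
```

View pics/c14.png

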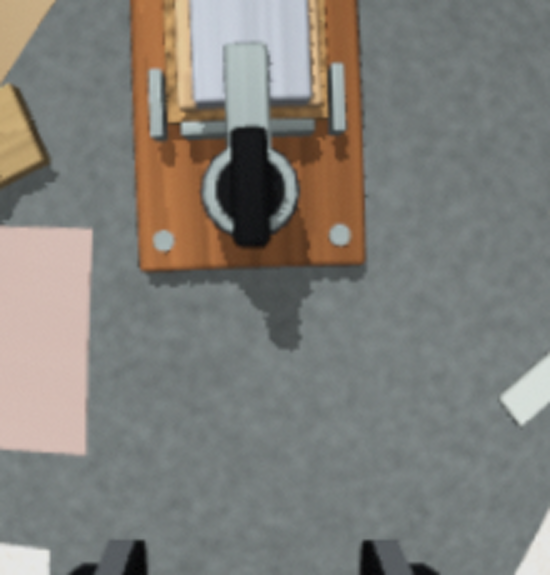

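View pics/c13.png

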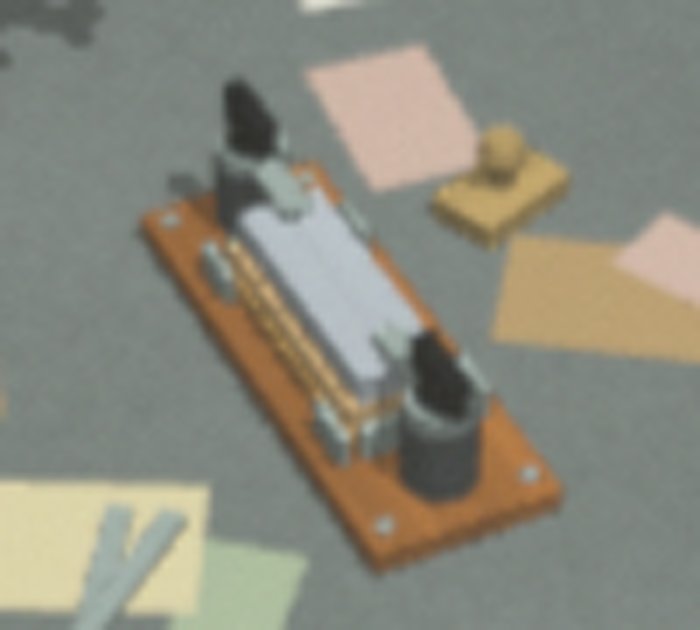

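View pics/side27.png

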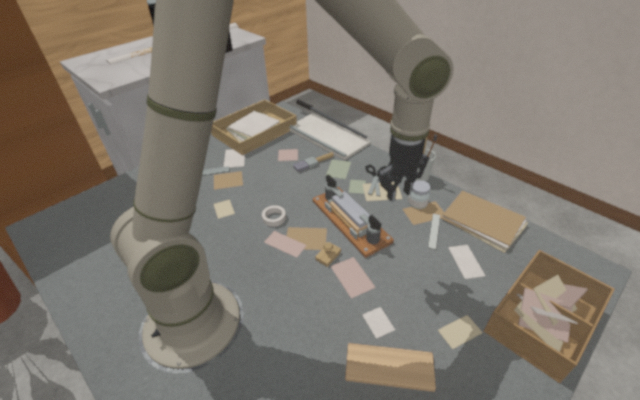

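View pics/wrist27.png

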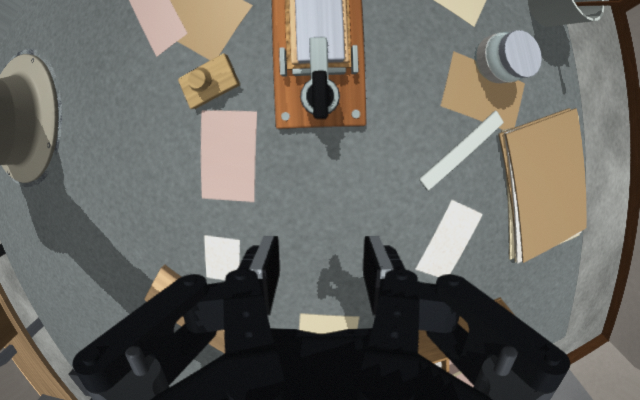

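```bash
python3 -c "
from rig import r
print(r.hand_in())"
```

```text
the job is handed in; nothing more can be done
None
```

The press is loaded and I handed the job in at about 35.5 s; no verdict comes back.

**Board:** I laid the smaller plywood board on the bed, between the fences. I pressed its centre with closed fingers, and the bed sank about 6 mm and stopped at 18.7 N.

**Plate:** I then laid the metal plate on the board, about 1 mm or less off centre, and pressed it the same way. It also sank about 6 mm to the stop, where the force reached 29.8 N.

**Knobs:** I turned both clockwise until they hit their end stops, at about 0.75 N·m each against 0.05 N·m friction. I then released them and moved the arm away.

**Last checks:**
- **Stack and arms:** the final pictures show both hold-down arms lying over the stack, and the stack straight inside the fences.
- **Other things:** the scissors, tape, stamp, jar, brush, bone folder and larger board appear where they were. I did not measure their positions, and I did not look closely at the ruler.

**What disagreed:**
- **Fingertips:** they met surfaces with the TCP about 26 mm lower than the description says, so I set heights by touch and pictures.
- **First grip on the board:** it registered 6 N upward, which I took to be the tips touching the table. I re-gripped slightly higher; that read 10 N, so the push may only have come from the fingers closing.

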